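# Brush out the mugs and lock them in their tray

## Task

Brush out every mug with the bottle brush, working from the leftmost mug to the rightmost as they stand at the start: in each, push the brush down to the bottom, draw it well up, and push it down to the bottom once more. Stand the brush back upright in its blue stand and set each mug upright in a pocket of its own in the wooden tray; when all the mugs are in, swing the red keeper bar fully shut into its catch. Leave the other things on the counter where they are.

Things in the scene. Friction and masses are not known exactly. Their poses are not given: they have to be found in the camera images.
- mug_a: White china mug with blue flowers, left of the tray at the start (may be absent); 90 mm tall, 0.15 to 0.28 kg. Origin: underside, 9 mm from the bowl's axis towards +x; z up. The handle points about 25 degrees from +x to -y, reaches 60 mm from the bowl's axis and is 10 to 81 mm up. Start yaw within 0.7 rad of 0, so handles point away from the robot; the -x side is free to pinch.
- mug_a_in (a point): Point on the inner floor of mug_a, on the bowl's axis, 6 mm above its underside and 84 mm below its rim. The bowl is 80 mm across outside and about 62 mm clear inside; its wall is up to 9 mm thick and can be pinched from above, one finger inside.
- mug_b: White china mug with blue flowers, next to the tray on its right at the start (may be absent); 90 mm tall, 0.15 to 0.28 kg. Origin: underside, 10.5 mm from the bowl's axis towards +x; z up. The handle points about 25 degrees from +x to -y, reaches 60 mm from the bowl's axis and is 10 to 81 mm up. Start yaw within 0.7 rad of 0, so handles point away from the robot; the -x side is free to pinch.
- mug_b_in (a point): Point on the inner floor of mug_b, on the bowl's axis, 6 mm above its underside and 84 mm below its rim. The bowl is 80 mm across outside and about 62 mm clear inside; its wall is up to 9 mm thick and can be pinched from above, one finger inside.
- mug_c: White china mug with blue flowers, far right at the start (may be absent); 90 mm tall, 0.15 to 0.28 kg. Origin: underside, 8 mm from the bowl's axis towards +x; z up. The handle points about 25 degrees from +x to -y, reaches 60 mm from the bowl's axis and is 10 to 81 mm up. Start yaw within 0.7 rad of 0, so handles point away from the robot; the -x side is free to pinch.
- mug_c_in (a point): Point on the inner floor of mug_c, on the bowl's axis, 6 mm above its underside and 84 mm below its rim. The bowl is 80 mm across outside and about 62 mm clear inside; its wall is up to 9 mm thick and can be pinched from above, one finger inside.
- brush: Upright bottle brush, 184 mm long, about 0.12 kg, standing in its stand at the start. Origin: centre of its flat foot; z runs up along it. Stiff white and green bristle head 0 to 66 mm up, 52 mm across; steel neck 12 mm across; green handle 21 mm across from 90 to 184 mm, to be gripped from above at about 140 mm. It stands by itself on its foot.
- brush_tip (a point): Centre of the brush's flat foot (the origin of the brush).
- brush_stand: Blue ceramic cup that holds the brush upright, fixed to the worktop: 88 mm across the foot, 78 mm across outside and 70 mm inside, 60 mm tall, inner floor 6 mm above the worktop. Origin: centre of its underside.
- stand_floor (a point): Centre of the stand's inner floor; the foot of the brush rests here.
- mug_tray: Wooden mug tray, fixed, 132 mm (its x) by 381 mm (its y, +y to the robot's left; 179 x 419 mm with its end feet), with three pockets in a row, each 122 x 119 mm inside, floor 5 mm and lips 14 mm above the worktop (handles may overhang). A steel back rail runs 85 mm behind the middle line, 60 mm up; the shut keeper bar lies 72 mm before it. Origin: centre of its underside.
- pocket_left (a point): Centre of the left pocket's floor (the pockets are 125 mm apart along the tray's y). A mug's bowl goes here, any mug in any pocket, one each, the handle best kept away from the keeper bar's side.
- pocket_middle (a point): Centre of the middle pocket's floor (the pockets are 125 mm apart along the tray's y). A mug's bowl goes here, any mug in any pocket, one each, the handle best kept away from the keeper bar's side.
- pocket_right (a point): Centre of the right pocket's floor (the pockets are 125 mm apart along the tray's y). A mug's bowl goes here, any mug in any pocket, one each, the handle best kept away from the keeper bar's side.
- keeper (a joint): Red keeper bar of the tray, swinging level about an upright hinge at the tray's near left corner. 0 = shut, along the tray's near side with its end in the black catch at the near right corner; it grows (rad) as the bar swings out towards the robot, up to 1.1. A stiff hinge (0.08 N m) keeps it where it is left; in the last 0.06 rad its end clicks over a small sprung ball, then meets the stop.
- keeper_hinge (a point): The bar's hinge axis, at the height of the bar's middle line, 60 mm above the worktop. The bar is 12 mm thick and 399 mm long.
- keeper_end (a point): The free end of the bar's middle line, 399 mm from the hinge.
- recipe_box: Grey-green recipe box 81x134x130 mm; a bystander, to be left alone. Origin: centre of its underside.
- tea_tin: Light green tea tin 64x64x98 mm; a bystander, to be left alone. Origin: centre of its underside.
- pepper_mill: Wooden pepper mill, 58 mm across, 150 mm tall; a bystander, to be left alone. Origin: centre of its underside.
- salt_shaker: Salt shaker 44 mm across, 90 mm tall; a bystander, to be left alone. Origin: centre of its underside.
- spice_jar: Spice jar with a green cap, 46 mm across, 106 mm tall; a bystander, to be left alone. Origin: centre of its underside.
- kitchen_timer: White kitchen timer 62 mm across, 52 mm tall; a bystander, to be left alone. Origin: centre of its underside.
Not all that is in view belongs to the job. Leave any pink look-alike of the brush alone.

How it is judged:
By the outcome, as a careful person would: the job done as asked, in the order asked, and still so for the second after the job is handed in, with the robot touching nothing.
Of mug_a, mug_b, mug_c only 2 to 3 are there at a start; the rules pass over those that are not, and their reading is None.
At some moment in a run one of mug_a, mug_b, mug_c may be knocked a few centimetres aside while the robot is not near it.
It also fails if it takes over 210 s, if anything falls off the work surface, if the arm or the gripper's body presses on something with over 40 N, if the wrist force passes 120 N, or if a joint passes its speed limit or range.

## Robot

A 6-joint arm with a two-finger parallel gripper is mounted at the origin on a cart in front of the work surface, level with it; the furniture and walls round the work are solid. World frame = base frame: x ahead of the robot, y to its left, z up, the work surface at z = 0. Lengths are in m, angles in rad, forces in N, time in s.
With the tool pointing down it reaches from about 0.425 to 0.95 m from the base axis. Payload 3.5 kg.
Tool frame: the origin (TCP) lies at the very end of the fingers, on their centre line; the grasp point (between the pads) lies 19 mm behind it; z points along the fingers, y is the line along which they close (so a half turn about z gives the same grasp; the last joint's range is limited). The gripper opens to 85 mm and grips with 20 to 120 N. Pads are 22 mm wide; open, the fingers measure 114 mm over their backs; the gripper's body (76 mm by 85 mm) begins 54 mm behind the grasp point. The pads swing forward as they close: fully open they stand 13 mm farther back than shut.
Start: joints at [0.547, 0.286, 1.577, -0, 1.279, -0.15], TCP at [0.518, 0.433, 0.231] pointing down, gripper open.
Joint ranges: [-2.77, 2.77], [-0.9, 2.22], [0.21, 2.48], [-1.53, 4.67], [0.24, 2.81], [-2.84, 2.84]. Speed limits (rad/s): [2.79, 2.79, 3.14, 3.14, 3.14, 3.14].

## Interface

Orientations are given as a unit quaternion [x, y, z, w].
In Python, from plant import get_state, read_camera, sign_off, recognise gives the robot as it stands.
- The arm moves only by the tool arm_command, never from a script. Its argument "steps" is a list of rows, each an object with "translation": the shift along the tool's x, y, z scaled (see below), a list of three; "twist": the turn, a rotation vector about the tool's x, y, z scaled (see below), a list of three; "fingers": the opening, from -1 (shut) to 1 (fully open). In form: [{"translation": [x, y, z], "twist": [rx, ry, rz], "fingers": fingers}, ...]. A call has 1 to 5 rows; each row is the pose to reach, as a shift and turn from the pose commanded when the call began, along the tool's axes at that moment; what a row does not reach only later rows make up. The controller multiplies each number of a shift by 75 cm and each number of a turn by 60 degrees. A row lasts 1/8 s, in which the tool goes at most 62.5 mm and 10.7 degrees, less where a joint would pass 70% of its speed; a pose out of reach is approached as far as the arm can. A call with a number of a shift or a turn outside -1 to 1 is refused whole. A call with a gripper value outside its range is refused whole. The fingers move at their own pace and stop on an object; "grip_force" is the grip in N (left out, the last holds). Time passes only in rows, so rows that repeat a pose let the fingers close. It gives the time, the measured TCP pose, the force, the opening and the grip force at its end, in the units of the state.
- get_state(): the state, without advancing time (a new reading comes with each control period).
- read_camera(name): name is "side" or "top" or "wrist"; returns a dict with "pixels" (384x512x3 uint8, red, green, blue), "K" (3x3 intrinsics, pixels), "k1" (the pictures are not rectified: a ray, as slopes to the right and down, at radius r is drawn at 1 + k1 r^2 times it, then the intrinsics apply), "R" (3x3) and "t" (3): a world point X has camera coordinates R X + t; the wrist camera has in their place "T_tool_cam" (4x4, takes a point from camera to tool coordinates, whose origin is the TCP and whose axes are the flange's). Camera axes: x right, y down, z forward; pixel columns grow to the right and rows downward; lengths in m; the calibration is good to about 2 mm. A picture is of the moment at which its call begins: read the wrist's pose just before it. There is no depth.
- sign_off(): hands the job in; it is judged then, once.
Trained networks look in a picture, given as the dict that the camera call returned (one of the last four; its "shot" number tells which), for a name from the list of things; names that differ only in an ending like _2 or _b are one class to them, and where a whole thing is asked for, a point or a joint stands for the part that bears it (a point fixed in the world has none). Each returns a list of dicts, best first, with "conf" (0 to 1); they miss things now and then, are a little off and sometimes report something else, mostly with a low value. They report only what shows in the picture. A call takes as long as a camera call. They do not tell look-alikes from the thing itself.
- recognise(picture, query): "point" ([row, column] in pixels, amid what is visible of it).
The state is a dict: "time": time; "qpos": joint angles; "dq": joint speeds; "joint_efforts": joint torques, N m; "eef_pos": TCP position; "tcp_rot": TCP orientation; "contact_force": force on the tool from outside, world axes, zero at the start; "wrist_torque": the same for the moment, N m; "opening": opening from 0.0 (shut) to 1.0 (fully open); "finger_force": force on a finger pad.
Only numpy, scipy, OpenCV 4.12 (cv2) and the standard library are available. Lean on these libraries where they do the work, as an engineer would, in place of code of your own. Each camera call takes 0.05 s, during which the arm holds its last target. There are 200 camera calls.

## Working session

There is one attempt and no reset: what is moved stays moved. The work goes in short steps, Python scripts to look and compute and a tool call to move; the robot and the scene stay as the last step left them, time stands still between calls to the robot, and variables do not carry over. Pictures are saved under pics/ and viewed, at most 16 in all, crops included, and the job is handed in when it is done.

Besides the shell and the picture viewer there is one more tool, called in YAML: its name, and indented under it one key for each argument. arm_command: Moves the arm, as the interface text tells. Shifts and turns lie within -1 to 1; 1 stands for 75 cm of shift or 60 degrees of turn. Its arguments: {"type":"object","properties":{"steps":{"type":"array"},"grip_force":{"type":"number"}},"required":["steps"]}

```bash
ls; mkdir -p pics; python3 - <<'E'
from plant import get_state, read_camera, recognise
import cv2,numpy as np
s=get_state();print(s)
for n in["top","side"]:
    p=read_camera(n);cv2.imwrite(f"pics/{n}0.png",p["pixels"][:,:,::-1])
    print(n,p["K"],p["k1"],p["R"],p["t"])
    for q in["mug_a","brush","brush_stand","mug_tray","keeper","keeper_end","keeper_hinge"]:
        print(q,[(np.round(d["point"]).tolist(),round(d["conf"],2)) for d in recognise(p,q)])
E
```

```text
pics
{'time': 0.0, 'qpos': array([ 5.46990578e-01,  2.87167853e-01,  1.57818485e+00, -5.97388363e-06,
        1.27859438e+00, -1.49957487e-01]), 'dq': array([ 0.0001656 , -0.00024534,  0.00054297, -0.00085492,  0.00231875,
        0.00081131]), 'joint_efforts': array([-9.59286663e-04, -4.05985415e+01, -2.92623675e+01, -1.51769323e-04,
        5.83778514e-03,  1.37977054e-05]), 'eef_pos': array([0.51698733, 0.43296616, 0.22994147]), 'tcp_rot': array([ 4.23153481e-01,  9.06057253e-01, -9.81817934e-04, -6.49522809e-04]), 'contact_force': array([-0.08128087,  0.05690201,  0.81085896]), 'wrist_torque': array([ 0.00414353, -0.04151142,  0.02269886]), 'finger_force': 0.0, 'opening': 0.9966132914297264}
top [[405.54994196   0.         245.72658267]
 [  0.         405.54994196 192.50719525]
 [  0.           0.           1.        ]] 0.010806958005585206 [[ 0.02544059 -0.99955039  0.01586834]
 [-0.98545398 -0.02774353 -0.16766259]
 [ 0.16802745 -0.01137208 -0.98571672]] [0.02322267 0.57550502 1.23513994]
mug_a [([217.0, 394.0], 0.78), ([155.0, 337.0], 0.74), ([210.0, 136.0], 0.56)]
brush [([25
[... 184 characters left out ...]
eper_hinge [([238.0, 253.0], 0.88)]
side [[405.07829163   0.         254.18987139]
 [  0.         405.07829163 191.72267172]
 [  0.           0.           1.        ]] -0.12309690358963894 [[ 0.22590198 -0.97410898  0.00894388]
 [-0.59117328 -0.14438254 -0.79351613]
 [ 0.77426252  0.17396949 -0.6084835 ]] [-0.08915053  0.41639575  1.11622502]
mug_a [([196.0, 163.0], 0.94), ([229.0, 383.0], 0.58), ([232.0, 183.0], 0.17)]
brush [([192.0, 136.0], 0.91), ([216.0, 180.0], 0.8), ([210.0, 267.0], 0.55)]
brush_stand [([230.0, 182.0], 0.9)]
mug_tray [([211.0, 268.0], 0.74)]
keeper [([226.0, 257.0], 0.9)]
keeper_end [([232.0, 268.0], 0.59)]
keeper_hinge [([224.0, 254.0], 0.84), ([227.0, 382.0], 0.16)]
```

```bash
python3 - <<'E'
import cv2
for n in["top","side"]:
    a=cv2.imread(f"pics/{n}0.png")[110:310,80:450];cv2.imwrite(f"pics/{n}0c.png",cv2.resize(a,(800,432),interpolation=cv2.INTER_CUBIC))
E
```

```text
(no output)
```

View pics/top0c.png

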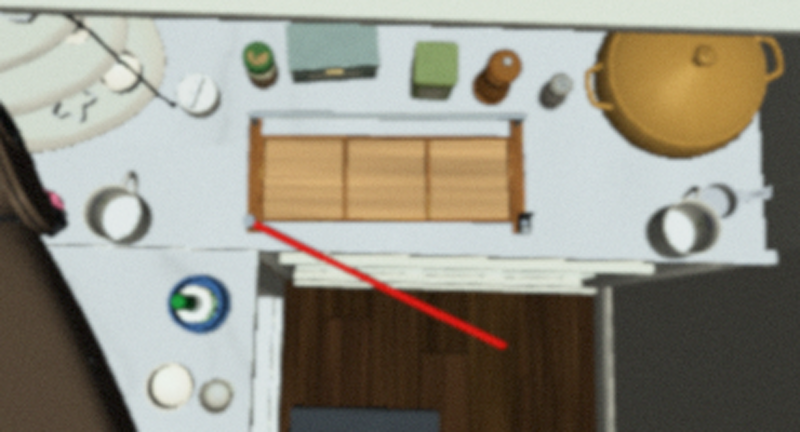

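View pics/side0c.png

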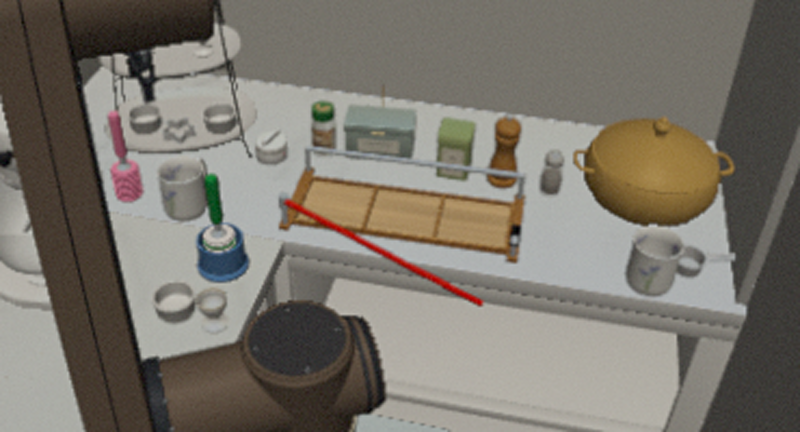

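The top view shows two mugs (crop about (118,212) and (684,228)), the green brush in the blue stand at (198,303), the tray centred at (386,180), and the keeper open by about 25 degrees. The side view shows the pink decoy behind the left mug.

```bash
cat > h.py <<'E'
from plant import get_state, read_camera, recognise
import cv2,numpy as np
from scipy.spatial.transform import Rotation as Ro
from scipy.optimize import brentq
def ray(p,rc,st=None):
    """pixel (row,col) -> world origin, direction"""
    K=p["K"];d=np.array([(rc[1]-K[0,2])/K[0,0],(rc[0]-K[1,2])/K[1,1]])
    rd=np.linalg.norm(d);r=brentq(lambda r:r*(1+p["k1"]*r*r)-rd,0,2) if rd>0 else 0
    v=np.r_[d*(r/rd if rd else 1),1]
    R,t=ext(p,st);return -R.T@t,R.T@v
def ext(p,st=None):
    if "R" in p:return np.array(p["R"]),np.array(p["t"])
    T=np.eye(4);T[:3,:3]=Ro.from_quat(st["tcp_rot"]).as_matrix();T[:3,3]=st["eef_pos"]
    E=np.linalg.inv(T@np.array(p["T_tool_cam"]));return E[:3,:3],E[:3,3]
def onz(p,rc,z,st=None):
    o,v=ray(p,rc,st);return o+v*(z-o[2])/v[2]
def proj(p,X,st=None):
    R,t=ext(p,st);c=R@np.asarray(X)+t;s=c[:2]/c[2];s=s*(1+p["k1"]*(s@s))
    return np.array([s[1]*p["K"][1,1]+p["K"][1,2],s[0]*p["K"][0,0]+p["K"][0,2]])
def tri(*rays):
    A=0;b=0
    for o,v in rays:
        v=v/np.linalg.norm(v);M=np.eye(3)-np.outer(v,v);A=A+M;b=b+M@o
    return np.linalg.solve(A,b)
def delta(X,yaw=None,st=None):
    """numbers for a move to X from state (tool axes, /0.75); yaw of tool y axis, tool down"""
    st=st or get_state();R=Ro.from_quat(st["tcp_rot"])
    return np.round(R.inv().apply(np.asarray(X)-st["eef_pos"])/0.75,4)
E
python3 - <<'E'
from h import *
t=read_camera("top");s=read_camera("side")
c=lambda x,y:(110+y/2.16,80+x/2.162)
def P(n,a,b): print(n,np.round(tri(ray(t,c(*a)),ray(s,c(*b))),3))
def Z(n,a,z): print(n,np.round(onz(t,c(*a),z),3), 'z',z)
P("hinge",(249,220),(285,200));P("keepend",(504,346),(480,303))
P("brushtop",(178,301),(212,178))
for n,a in [("panelTL",(263,137)),("TR",(508,137)),("BL",(262,220)),("BR",(508,220))]:Z(n,a,.014)
P("TL",(263,137),(312,178));P("BR",(508,220),(508,248))
Z("mugL rim",(118,212),.09);Z("mugR rim",(684,228),.09);Z("stand rim",(199,304),.06)
P("mugL",(118,212),(184,172));P("mugR",(684,228),(657,245));P("handle",(132,180),(205,185))
Z("handleL",(131,178),.08);Z("handleR",(690,190),.08);
for n,a in [("counter edge L",(270,252)),("e2",(250,260)),("railL",(258,120)),("railR",(512,120)),("timer",(197,95)),("cup1",(170,385))]:Z(n,a,0.0)
print(read_camera("wrist")["T_tool_cam"],Ro.from_quat(get_state()["tcp_rot"]).as_matrix())
E
```

```text
hinge [0.508 0.192 0.06 ]
keepend [ 0.339 -0.172  0.064]
brushtop [0.387 0.263 0.186]
panelTL [0.64  0.184 0.014] z 0.014
TR [ 0.651 -0.188  0.014] z 0.014
BL [0.513 0.18  0.014] z 0.014
BR [ 0.523 -0.187  0.014] z 0.014
TL [0.641 0.183 0.01 ]
BR [ 0.525 -0.193  0.015]
mugL rim [0.51  0.374 0.09 ] z 0.09
mugR rim [ 0.509 -0.421  0.09 ] z 0.09
stand rim [0.386 0.259 0.06 ] z 0.06
mugL [0.511 0.375 0.086]
mugR [ 0.511 -0.43   0.082]
handle [0.57  0.372 0.013]
handleL [0.561 0.362 0.08 ] z 0.08
handleR [ 0.566 -0.436  0.08 ] z 0.08
counter edge L [0.467 0.167 0.   ] z 0.0
e2 [0.454 0.197 0.   ] z 0.0
railL [0.669 0.194 0.   ] z 0.0
railR [ 0.681 -0.196  0.   ] z 0.0
timer [0.706 0.29  0.   ] z 0.0
cup1 [0.27  0.304 0.   ] z 0.0
[[ 1.56518552e-04 -9.46586429e-01 -3.22450164e-01  8.19265157e-02]
 [ 9.99999668e-01  4.06032295e-04 -7.06546890e-04 -1.24256896e-04]
 [ 7.99732878e-04 -3.22449946e-01  9.46586178e-01 -1.44006850e-01]
 [ 0.00000000e+00  0.00000000e+00  0.00000000e+00  1.00000000e+00]] [[-6.41902639e-01  7.66786151e-01  6.19379791e-06]
 [ 7.66786151e-01  6.41902639e-01  1.13350903e-06]
 [-3.10665620e-06  5.47692090e-06 -1.00000000e+00]]
```

```bash
cat >> h.py <<'E'
def wrist(name,qs=("mug_a",)):
    st=get_state();p=read_camera("wrist");cv2.imwrite(f"pics/{name}.png",p["pixels"][:,:,::-1])
    np.save(f"pics/{name}.npy",dict(p=p,st=st),allow_pickle=True)
    print("tcp",np.round(st["eef_pos"],4),"t",round(st["time"],2),"op",round(st["opening"],3),"F",np.round(st["contact_force"],1))
    for q in qs: print(q,[(np.round(d["point"],1).tolist(),round(d["conf"],2)) for d in recognise(p,q)])
    return p,st
E
python3 - <<'E'
from h import *
p,st=wrist("w0",("mug_a","brush","brush_stand"))
print(p["K"],p["k1"],proj(p,[.511,.375,.09],st))
E
```

```text
tcp [0.5175 0.4333 0.2313] t 0.95 op 0.997 F [-0.   0.8 -0.3]
mug_a [([198.9, 219.4], 0.9)]
brush [([124.4, 305.8], 0.66), ([184.8, 96.0], 0.63)]
brush_stand [([182.7, 95.6], 0.7)]
[[303.1307676    0.         250.86370444]
 [  0.         303.1307676  187.51334772]
 [  0.           0.           1.        ]] -0.03228734352976371 [210.86587912 209.66243462]
```

View pics/w0.png

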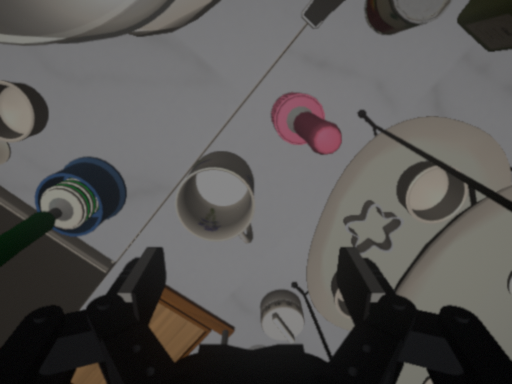

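The left mug's rim shows at about (col 216, row 202), with the stand and brush at left and the pink decoy at (310,125). Next I'll move over the brush.

arm_command:
  steps:
    - {"translation": [-0.016, -0.07, 0], "twist": [0, 0, 0], "fingers": 1}
    - {"translation": [-0.032, -0.14, 0], "twist": [0, 0, 0], "fingers": 1}
    - {"translation": [-0.048, -0.21, 0], "twist": [0, 0, 0], "fingers": 1}
    - {"translation": [-0.0636, -0.279, 0], "twist": [0, 0, 0], "fingers": 1}
    - {"translation": [-0.0636, -0.279, 0], "twist": [0, 0, 0], "fingers": 1}

```text
time: 1.78
eef_pos: [0.3853, 0.2605, 0.2305]
tcp_rot: [0.424, 0.906, -0.001, -0.0]
contact_force: [0.3, 1.2, 1.6]
opening: 0.999
finger_force: 0.0
```

```bash
cat >> h.py <<'E'
def rimfit(p,st,xy,z=.09,radii=(.04,),span=.03):
    """circle centre: strongest mean gradient across the projected rim circle(s)"""
    from scipy.optimize import minimize
    g=cv2.GaussianBlur(p["pixels"],(0,0),1.0).astype(np.float32)
    gx=np.array([cv2.Sobel(g[:,:,i],cv2.CV_32F,1,0) for i in range(3)]);gy=np.array([cv2.Sobel(g[:,:,i],cv2.CV_32F,0,1) for i in range(3)])
    a=np.linspace(0,2*np.pi,90,endpoint=False)
    def f(c):
        s=0
        for r in radii:
            q=np.array([proj(p,[c[0]+r*np.cos(t),c[1]+r*np.sin(t),z],st) for t in a])
            n=q-q.mean(0);n/=np.linalg.norm(n,axis=1)[:,None]
            m=q.astype(np.float32);X=m[:,1].copy();Y=m[:,0].copy()
            v=[cv2.remap(gx[i],X,Y,1)[:,0]*n[:,1]+cv2.remap(gy[i],X,Y,1)[:,0]*n[:,0] for i in range(3)]
            s-=np.sqrt(np.abs(v).max(0)).mean()
        return s
    G=np.arange(-span,span+.001,.005);b=min((f((xy[0]+i,xy[1]+j)),xy[0]+i,xy[1]+j) for i in G for j in G)
    r=minimize(f,b[1:],method="Nelder-Mead",options=dict(initial_simplex=[b[1:],(b[1]+.004,b[2]),(b[1],b[2]+.004)],xatol=1e-4))
    return r.x,r.fun
E
python3 - <<'E'
from h import *
p,st=wrist("w1",("brush","mug_a"))
d=np.load("pics/w0.npy",allow_pickle=True).item()
im=d["p"]["pixels"][:,:,::-1].copy()
for rr in [(.04,),(.031,),(.04,.031)]:
    c,f=rimfit(d["p"],d["st"],(.511,.375),radii=rr);print(rr,c,f)
for r in (.04,.031):
    q=np.array([proj(d["p"],[c[0]+r*np.cos(t),c[1]+r*np.sin(t),.09],d["st"]) for t in np.linspace(0,6.3,40)])
    for y,x in q: cv2.circle(im,(int(round(x)),int(round(y))),0,(0,0,255),-1)
a=cv2.resize(im[130:260,150:280],(400,400),interpolation=cv2.INTER_NEAREST)
cv2.imwrite("pics/v1.png",np.hstack([a,cv2.resize(p["pixels"][:,:,::-1],(533,400))])[:, :800])
E
```

```text
tcp [0.3853 0.2605 0.2305] t 1.77 op 0.999 F [0.3 1.2 1.6]
brush [([173.2, 255.8], 0.93), ([72.0, 486.9], 0.68), ([134.4, 261.7], 0.41)]
mug_a [([155.1, 421.2], 0.92), ([292.3, 235.5], 0.48)]
(0.04,) [0.51201931 0.38417948] -8.569616727377447
(0.031,) [0.51112138 0.39354829] -6.742559716225907
(0.04, 0.031) [0.51195622 0.38425599] -12.714984981878564
```

View pics/v1.png

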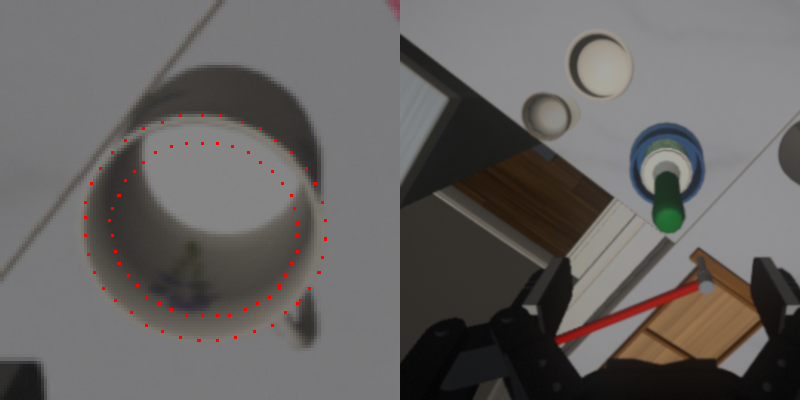

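```bash
python3 - <<'E'
from h import *
t=read_camera("top");np.save("pics/t1.npy",dict(p=t),allow_pickle=True)
for n,xy in(("L",(.511,.38)),("R",(.51,-.42))):
    print(n,rimfit(t,None,xy))
s=read_camera("side")
for n,xy in(("L",(.511,.38)),("R",(.51,-.42))):
    print(n,rimfit(s,None,xy))
d=np.load("pics/w0.npy",allow_pickle=True).item()
for z in(.08,.085,.09,.095):print(z,rimfit(d["p"],d["st"],(.511,.38),z=z))
w=np.load("pics/w1.npy",allow_pickle=True).item();
# brush axis: handle top & stand in w1 (image scaled .75->1.042)
c=lambda x,y:(y/400*384,(x-400)/533*512)
print("handle tip",onz(w["p"],c(668,220),.187,w["st"]),"stand rim",onz(w["p"],c(667,166),.06,w["st"]))
print("stand fit",rimfit(w["p"],w["st"],(.386,.259),z=.06,radii=(.039,)),rimfit(d["p"],d["st"],(.386,.259),z=.06,radii=(.039,)))
print("brush head top",onz(w["p"],c(666,172),.072,w["st"]))
a=t["pixels"][:,:,::-1][180:300,100:200];cv2.imwrite("pics/v2.png",cv2.resize(a,(500,600),interpolation=cv2.INTER_CUBIC))
E
```

```text
L (array([0.50925705, 0.3828887 ]), np.float64(-14.10915864313639))
R (array([ 0.51194643, -0.42944411]), np.float64(-14.049279262327284))
L (array([0.51631912, 0.37846081]), np.float64(-10.295735508726828))
R (array([ 0.51634114, -0.43064835]), np.float64(-9.972260297152689))
0.08 (array([0.51209409, 0.38075914]), np.float64(-8.709689158535612))
0.085 (array([0.51241045, 0.38242098]), np.float64(-8.7681930787816))
0.09 (array([0.51201931, 0.38417948]), np.float64(-8.569616727377447))
0.095 (array([0.51200346, 0.38583958]), np.float64(-7.947331389137251))
handle tip [0.38768679 0.26413003 0.187     ] stand rim [0.38536097 0.26893304 0.06      ]
stand fit (array([0.38906965, 0.26429919]), np.float64(-10.865770793991459)) (array([0.3884502 , 0.26367457]), np.float64(-9.834279047688145))
brush head top [0.38651882 0.26574266 0.072     ]
```

View pics/v2.png

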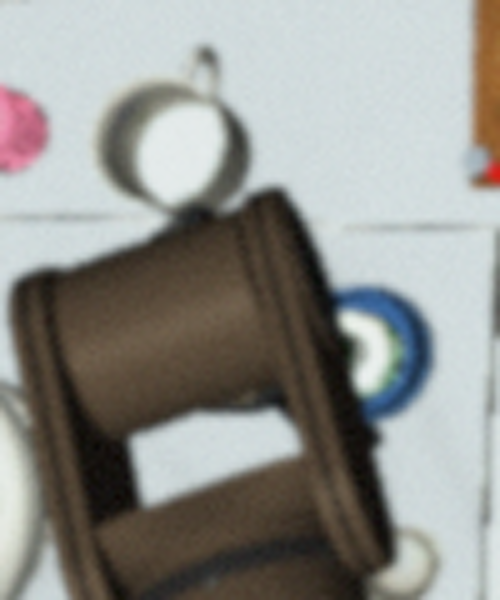

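arm_command:
  steps:
    - {"translation": [0.0017, 0.0052, 0.07], "twist": [0, 0, 0], "fingers": 1}
    - {"translation": [0.0017, 0.0052, 0.138], "twist": [0, 0, 0], "fingers": 1}
    - {"translation": [0.0017, 0.0052, 0.138], "twist": [0, 0, 0], "fingers": -0.3}
    - {"translation": [0.0017, 0.0052, 0.138], "twist": [0, 0, 0], "fingers": -1}
    - {"translation": [0.0017, 0.0052, 0.138], "twist": [0, 0, 0], "fingers": -1}
  grip_force: 60

```text
time: 2.65
eef_pos: [0.3919, 0.2668, 0.1307]
tcp_rot: [0.423, 0.906, 0.002, 0.002]
contact_force: [-0.6, -1.4, 0.2]
opening: 0.377
finger_force: 0.0
```

arm_command:
  steps:
    - {"translation": [0, 0, 0], "twist": [0, 0, 0], "fingers": -1}
    - {"translation": [0, 0, 0], "twist": [0, 0, 0], "fingers": -1}
    - {"translation": [0, 0, 0], "twist": [0, 0, 0], "fingers": -1}

```text
time: 3.02
eef_pos: [0.3909, 0.2662, 0.1302]
tcp_rot: [0.423, 0.906, 0.001, 0.001]
contact_force: [-1.9, -2.5, 5.9]
opening: 0.232
finger_force: 59.1
```

arm_command:
  steps:
    - {"translation": [0, 0, -0.07], "twist": [0, 0, 0], "fingers": -1}
    - {"translation": [0, 0, -0.14], "twist": [0, 0, 0], "fingers": -1}
    - {"translation": [0, 0, -0.2033], "twist": [0, 0, 0], "fingers": -1}
    - {"translation": [0, 0, -0.2033], "twist": [0, 0, 0], "fingers": -1}
    - {"translation": [0, 0, -0.2033], "twist": [0, 0, 0], "fingers": -1}

```text
time: 3.65
eef_pos: [0.3894, 0.2657, 0.2795]
tcp_rot: [0.423, 0.906, -0.0, -0.0]
contact_force: [-0.1, 0.1, -1.7]
opening: 0.228
finger_force: 59.3
```

```bash
python3 - <<'E'
from h import *
p,st=wrist("w2",("brush","brush_tip","mug_a"))
for n in("side","top"):
    s=read_camera(n);np.save(f"pics/{n}2.npy",dict(p=s),allow_pickle=True)
    for q in("brush","brush_tip"):print(n,q,[(np.round(d["point"],1).tolist(),round(d["conf"],2)) for d in recognise(s,q)])
    e=st["eef_pos"];print(n,"tcp",proj(s,e),"foot expected",proj(s,e-[0,0,.121]))
    if n=="side":
        y,x=proj(s,e-[0,0,.06]).astype(int);sd=s["pixels"][:,:,::-1][y-50:y+50,x-50:x+50]
print(rimfit(p,st,(.511,.383)))
cv2.imwrite("pics/v3.png",np.hstack([cv2.resize(p["pixels"][:,:,::-1],(480,360)),cv2.resize(sd,(320,360))[:, :320]]))
E
```

```text
tcp [0.3894 0.2657 0.2795] t 3.65 op 0.228 F [-0.1  0.1 -1.7]
brush [([241.6, 250.3], 0.72), ([75.1, 466.5], 0.63)]
brush_tip [([74.1, 462.4], 0.9), ([239.7, 250.8], 0.77)]
mug_a [([146.7, 396.4], 0.67)]
side brush [([198.1, 139.4], 0.69), ([194.1, 177.7], 0.56)]
side brush_tip [([197.0, 175.5], 0.79), ([193.0, 136.6], 0.58)]
side tcp [168.69638489 173.98888523] foot expected [198.23339096 177.92342976]
top brush [([248.1, 168.9], 0.64), ([200.3, 94.5], 0.62)]
top brush_tip [([201.8, 96.7], 0.72), ([247.9, 167.5], 0.68), ([254.4, 174.3], 0.53)]
top tcp [247.13440624 155.17530596] foot expected [248.63475364 163.96273773]
(array([0.51017153, 0.38243203]), np.float64(-9.572107963435128))
```

View pics/v3.png

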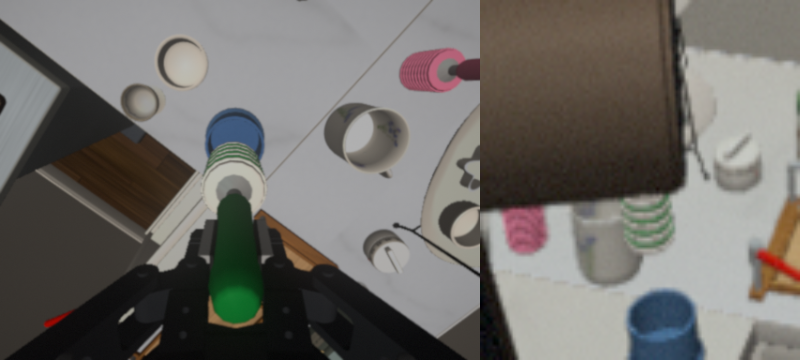

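```bash
python3 - <<'E'
from h import *
d=np.load("pics/w2.npy",allow_pickle=True).item();p,st=d["p"],d["st"];e=st["eef_pos"]
for dz in(.045,.055,.065):print(dz,rimfit(p,st,e[:2],z=e[2]-dz,radii=(.026,),span=.015))
for n,f in(("head top c",(186/360*384,234/480*512)),("neck base",(190/360*384,234/480*512))):print(n,onz(p,f,e[2]-.055,st)-e)
print("handle top",onz(p,(303/360*384,236/480*512),e[2]+.063,st)-e)
print("target tool delta",delta([.5105,.383,e[2]],st=st),Ro.from_quat(st["tcp_rot"]).inv().apply([0,0,1]))
E
```

```text
0.045 (array([0.37971105, 0.25566868]), np.float64(-6.528803500675488))
0.055 (array([0.38653503, 0.26628857]), np.float64(-7.329589852675738))
0.065 (array([0.38853599, 0.26463202]), np.float64(-8.356944918504267))
head top c [-0.00482288  0.00388967 -0.055     ]
neck base [-0.00275901  0.00141822 -0.055     ]
handle top [-0.00384814  0.00484803  0.063     ]
target tool delta [ 1.620e-02  2.242e-01 -2.000e-04] [ 3.54313553e-04 -7.53711688e-04 -9.99999653e-01]
```

arm_command:
  steps:
    - {"translation": [0.005, 0.07, 0], "twist": [0, 0, 0], "fingers": -1}
    - {"translation": [0.0095, 0.14, 0], "twist": [0, 0, 0], "fingers": -1}
    - {"translation": [0.0144, 0.2239, 0], "twist": [0, 0, 0], "fingers": -1}
    - {"translation": [0.0144, 0.2239, 0], "twist": [0, 0, 0], "fingers": -1}
    - {"translation": [0.0144, 0.2239, 0.04], "twist": [0, 0, 0], "fingers": -1}

```text
time: 4.78
eef_pos: [0.5133, 0.3829, 0.2524]
tcp_rot: [0.423, 0.906, 0.002, 0.002]
contact_force: [-0.5, 0.4, -0.5]
opening: 0.231
finger_force: 59.4
```

```bash
python3 - <<'E'
from h import *
p,st=wrist("w3",("mug_a","brush"));e=st["eef_pos"]
for r in((.04,),(.031,),(.04,.031)):print(rimfit(p,st,(.511,.383),radii=r,span=.02))
t=read_camera("top");print(rimfit(t,None,(.511,.383),span=.02))
im=p["pixels"][:,:,::-1].copy()
for (X,Y),r,z,c in(((.511,.383),.04,.09,(0,0,255)),((e[0],e[1]),.026,e[2]-.058,(255,0,0))):
    for a in np.linspace(0,6.28,40):
        y,x=proj(p,[X+r*np.cos(a),Y+r*np.sin(a),z],st);cv2.circle(im,(int(x+.5),int(y+.5)),0,c,-1)
y,x=proj(p,[.511,.383,.09],st).astype(int);print(y,x)
cv2.imwrite("pics/v4.png",cv2.resize(im[80:330,150:350],(480,600),interpolation=cv2.INTER_NEAREST))
E
```

```text
tcp [0.5133 0.3829 0.2524] t 4.78 op 0.231 F [-0.5  0.4 -0.5]
mug_a [([144.3, 250.9], 0.93)]
brush [([240.4, 250.9], 0.92), ([81.8, 339.9], 0.68), ([298.2, 83.4], 0.22)]
(array([0.51160517, 0.38392731]), np.float64(-7.468485041751934))
(array([0.50132413, 0.39725798]), np.float64(-7.837894300359976))
(array([0.50320446, 0.3877431 ]), np.float64(-13.913806769641969))
(array([0.50462629, 0.36736464]), np.float64(-13.695680170637177))
165 248
```

View pics/v4.png

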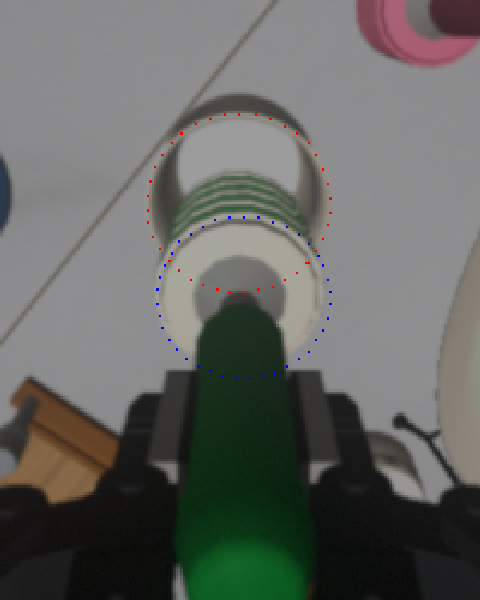

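arm_command:
  steps:
    - {"translation": [0.0025, 0.0012, 0], "twist": [0, 0, 0], "fingers": -1}
    - {"translation": [0.0025, 0.0012, 0.03], "twist": [0, 0, 0], "fingers": -1}
    - {"translation": [0.0025, 0.0012, 0.06], "twist": [0, 0, 0], "fingers": -1}
    - {"translation": [0.0025, 0.0012, 0.09], "twist": [0, 0, 0], "fingers": -1}
    - {"translation": [0.0025, 0.0012, 0.113], "twist": [0, 0, 0], "fingers": -1}

```text
time: 5.6
eef_pos: [0.5115, 0.3842, 0.1661]
tcp_rot: [0.423, 0.906, 0.001, 0.001]
contact_force: [0.2, -1.2, -1.6]
opening: 0.23
finger_force: 59.5
```

arm_command:
  steps:
    - {"translation": [0, 0, 0.023], "twist": [0, 0, 0], "fingers": -1}
    - {"translation": [0, 0, 0.046], "twist": [0, 0, 0], "fingers": -1}
    - {"translation": [0, 0, 0.048], "twist": [0, 0, 0], "fingers": -1}
    - {"translation": [0, 0, 0.048], "twist": [0, 0, 0], "fingers": -1}

```text
time: 6.1
eef_pos: [0.5114, 0.3841, 0.1296]
tcp_rot: [0.423, 0.906, 0.0, 0.0]
contact_force: [-0.3, -0.2, -0.2]
opening: 0.229
finger_force: 59.6
```

arm_command:
  steps:
    - {"translation": [0, 0, 0.003], "twist": [0, 0, 0], "fingers": -1}
    - {"translation": [0, 0, 0.006], "twist": [0, 0, 0], "fingers": -1}
    - {"translation": [0, 0, 0.006], "twist": [0, 0, 0], "fingers": -1}

```text
time: 6.48
eef_pos: [0.512, 0.3845, 0.1295]
tcp_rot: [0.423, 0.906, 0.001, 0.001]
contact_force: [-3.5, -2.7, 13.0]
opening: 0.226
finger_force: 61.9
```

arm_command:
  steps:
    - {"translation": [0, 0, -0.05], "twist": [0, 0, 0], "fingers": -1}
    - {"translation": [0, 0, -0.1], "twist": [0, 0, 0], "fingers": -1}
    - {"translation": [0, 0, -0.1], "twist": [0, 0, 0], "fingers": -1}
    - {"translation": [0, 0, -0.1], "twist": [0, 0, 0], "fingers": -1}
    - {"translation": [0, 0, -0.05], "twist": [0, 0, 0], "fingers": -1}

```text
time: 7.1
eef_pos: [0.5124, 0.3847, 0.1638]
tcp_rot: [0.423, 0.906, 0.002, 0.001]
contact_force: [0.7, -0.9, -1.3]
opening: 0.228
finger_force: 59.6
```

arm_command:
  steps:
    - {"translation": [0, 0, 0.025], "twist": [0, 0, 0], "fingers": -1}
    - {"translation": [0, 0, 0.044], "twist": [0, 0, 0], "fingers": -1}
    - {"translation": [0, 0, 0.05], "twist": [0, 0, 0], "fingers": -1}
    - {"translation": [0, 0, 0.05], "twist": [0, 0, 0], "fingers": -1}
    - {"translation": [0, 0, 0.05], "twist": [0, 0, 0], "fingers": -1}

```text
time: 7.72
eef_pos: [0.5098, 0.383, 0.1291]
tcp_rot: [0.423, 0.906, -0.003, -0.002]
contact_force: [-8.4, -5.7, 17.1]
opening: 0.234
finger_force: 62.0
```

arm_command:
  steps:
    - {"translation": [0, 0, -0.08], "twist": [0, 0, 0], "fingers": -1}
    - {"translation": [0, 0, -0.16], "twist": [0, 0, 0], "fingers": -1}
    - {"translation": [0, 0, -0.22], "twist": [0, 0, 0], "fingers": -1}
    - {"translation": [-0.0608, -0.0509, -0.22], "twist": [0, 0, 0], "fingers": -1}
    - {"translation": [-0.1216, -0.1018, -0.22], "twist": [0, 0, 0], "fingers": -1}

```text
time: 8.35
eef_pos: [0.5114, 0.2643, 0.2909]
tcp_rot: [0.422, 0.906, 0.001, 0.001]
contact_force: [1.0, 0.1, -1.9]
opening: 0.233
finger_force: 60.2
```

arm_command:
  steps:
    - {"translation": [-0.0608, -0.0509, 0], "twist": [0, 0, 0], "fingers": -1}
    - {"translation": [-0.1216, -0.1018, 0], "twist": [0, 0, 0], "fingers": -1}
    - {"translation": [-0.1824, -0.1527, 0], "twist": [0, 0, 0], "fingers": -1}
    - {"translation": [-0.2432, -0.2036, 0], "twist": [0, 0, 0], "fingers": -1}
    - {"translation": [-0.304, -0.2545, 0], "twist": [0, 0, 0], "fingers": -1}

```text
time: 8.98
eef_pos: [0.511, -0.0342, 0.2901]
tcp_rot: [0.423, 0.906, 0.0, 0.0]
contact_force: [1.5, -0.3, -1.2]
opening: 0.23
finger_force: 60.2
```

arm_command:
  steps:
    - {"translation": [-0.0608, -0.0509, 0], "twist": [0, 0, 0], "fingers": -1}
    - {"translation": [-0.1216, -0.1018, 0], "twist": [0, 0, 0], "fingers": -1}
    - {"translation": [-0.1824, -0.1527, 0], "twist": [0, 0, 0], "fingers": -1}
    - {"translation": [-0.2432, -0.2036, 0], "twist": [0, 0, 0], "fingers": -1}
    - {"translation": [-0.304, -0.2545, 0], "twist": [0, 0, 0], "fingers": -1}

```text
time: 9.6
eef_pos: [0.511, -0.3317, 0.2899]
tcp_rot: [0.423, 0.906, 0.0, 0.0]
contact_force: [0.6, -0.2, -1.2]
opening: 0.229
finger_force: 60.2
```

```bash
python3 - <<'E'
from h import *
st=get_state();print(st["qpos"],st["eef_pos"])
t=read_camera("top");print([(np.round(d["point"],1).tolist(),round(d["conf"],2)) for d in recognise(t,"mug_a")])
print("L",rimfit(t,None,(.511,.383)))
print("R",rimfit(t,None,(.512,-.43)))
p,st=wrist("w4",("mug_a",))
print(rimfit(p,st,(.512,-.43)), proj(p,[.512,-.43,.09],st))
E
```

```text
[-7.42219040e-01  1.03347083e-01  1.68155607e+00  3.58138718e-04
  1.35642652e+00 -1.43901175e+00] [ 0.51104473 -0.33168309  0.28986495]
[([208.8, 133.7], 0.84)]
L (array([0.51034672, 0.3832805 ]), np.float64(-13.61072950070127))
R (array([ 0.5250572 , -0.40632288]), np.float64(-8.195742515212782))
tcp [ 0.5102 -0.3351  0.2891] t 9.7 op 0.228 F [-0.4 -0.5 -1.8]
mug_a [([213.2, 199.3], 0.96)]
(array([ 0.51349796, -0.43342609]), np.float64(-9.97212537906652)) [217.36438808 203.78035325]
```

```bash
cat >> h.py <<'E'
def overlay(p,st,circs,name,half=60):
    im=p["pixels"][:,:,::-1].copy();im=cv2.resize(im,None,fx=4,fy=4,interpolation=cv2.INTER_CUBIC)
    for (X,Y),r,z,c in circs:
        for a in np.linspace(0,6.28,60):
            y,x=proj(p,[X+r*np.cos(a),Y+r*np.sin(a),z],st)*4+1.5;cv2.circle(im,(int(x+.5),int(y+.5)),1,c,-1)
    y,x=(proj(p,[*circs[0][0],circs[0][2]],st)*4).astype(int);h=half*4
    cv2.imwrite(f"pics/{name}.png",im[max(0,y-h):y+h,max(0,x-h):x+h])
E
python3 - <<'E'
from h import *
d=np.load("pics/w4.npy",allow_pickle=True).item();p,st=d["p"],d["st"]
overlay(p,st,[((.5135,-.4334),.04,.09,(0,0,255)),((.512,-.43),.04,.09,(255,0,0))],"v5")
E
```

```text
(no output)
```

View pics/v5.png

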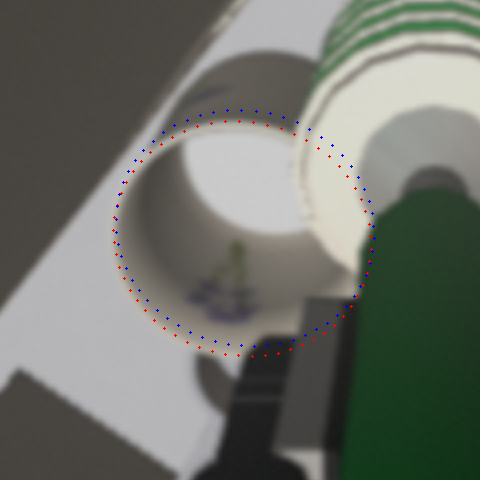

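arm_command:
  steps:
    - {"translation": [-0.0526, -0.0427, 0], "twist": [0, 0, 0], "fingers": -1}
    - {"translation": [-0.1053, -0.0855, 0], "twist": [0, 0, 0], "fingers": -1}
    - {"translation": [-0.1053, -0.0855, 0], "twist": [0, 0, 0], "fingers": -1}
    - {"translation": [-0.1053, -0.0855, 0.04], "twist": [0, 0, 0], "fingers": -1}
    - {"translation": [-0.1053, -0.0855, 0.053], "twist": [0, 0, 0], "fingers": -1}

```text
time: 10.42
eef_pos: [0.5126, -0.4285, 0.2479]
tcp_rot: [0.422, 0.906, 0.001, -0.002]
contact_force: [-0.2, 0.5, -0.8]
opening: 0.227
finger_force: 60.2
```

```bash
python3 - <<'E'
from h import *
p,st=wrist("w5",("mug_a",));e=st["eef_pos"]
c,f=rimfit(p,st,(.513,-.432),span=.02);print(c,f)
overlay(p,st,[((.513,-.432),.04,.09,(0,0,255)),((e[0],e[1]),.026,e[2]-.058,(255,0,0))],"v6")
E
```

```text
tcp [ 0.5126 -0.4285  0.2479] t 10.43 op 0.227 F [-0.2  0.5 -0.8]
mug_a [([147.2, 242.4], 0.6)]
[ 0.51365766 -0.43395735] -8.79293035595308
```

View pics/v6.png

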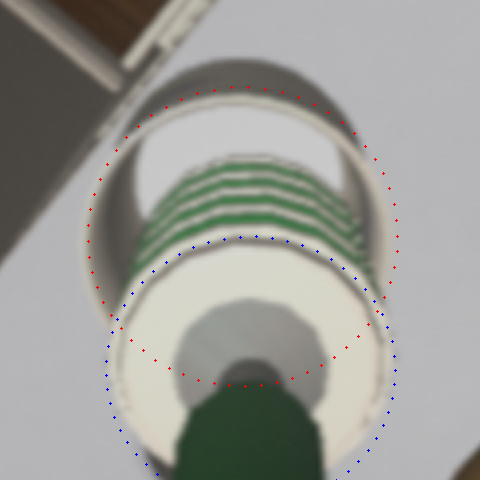

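arm_command:
  steps:
    - {"translation": [-0.0015, -0.0003, 0], "twist": [0, 0, 0], "fingers": -1}
    - {"translation": [-0.0015, -0.0003, 0.03], "twist": [0, 0, 0], "fingers": -1}
    - {"translation": [-0.0015, -0.0003, 0.06], "twist": [0, 0, 0], "fingers": -1}
    - {"translation": [-0.0015, -0.0003, 0.09], "twist": [0, 0, 0], "fingers": -1}
    - {"translation": [-0.0015, -0.0003, 0.113], "twist": [0, 0, 0], "fingers": -1}

```text
time: 11.15
eef_pos: [0.5137, -0.4325, 0.1659]
tcp_rot: [0.423, 0.906, -0.0, 0.001]
contact_force: [0.7, 0.1, -0.5]
opening: 0.225
finger_force: 60.2
```

arm_command:
  steps:
    - {"translation": [0, 0, 0.025], "twist": [0, 0, 0], "fingers": -1}
    - {"translation": [0, 0, 0.048], "twist": [0, 0, 0], "fingers": -1}
    - {"translation": [0, 0, 0.054], "twist": [0, 0, 0], "fingers": -1}
    - {"translation": [0, 0, 0.054], "twist": [0, 0, 0], "fingers": -1}
    - {"translation": [0, 0, 0.054], "twist": [0, 0, 0], "fingers": -1}

```text
time: 11.78
eef_pos: [0.514, -0.4332, 0.1279]
tcp_rot: [0.423, 0.906, -0.001, 0.001]
contact_force: [-1.7, 2.2, 7.5]
opening: 0.228
finger_force: 61.1
```

arm_command:
  steps:
    - {"translation": [0, 0, -0.05], "twist": [0, 0, 0], "fingers": -1}
    - {"translation": [0, 0, -0.1], "twist": [0, 0, 0], "fingers": -1}
    - {"translation": [0, 0, -0.1], "twist": [0, 0, 0], "fingers": -1}
    - {"translation": [0, 0, -0.1], "twist": [0, 0, 0], "fingers": -1}
    - {"translation": [0, 0, -0.05], "twist": [0, 0, 0], "fingers": -1}

```text
time: 12.4
eef_pos: [0.5143, -0.4335, 0.1639]
tcp_rot: [0.423, 0.906, -0.001, 0.002]
contact_force: [0.2, -0.5, -1.8]
opening: 0.231
finger_force: 60.0
```

arm_command:
  steps:
    - {"translation": [0, 0, 0.025], "twist": [0, 0, 0], "fingers": -1}
    - {"translation": [0, 0, 0.044], "twist": [0, 0, 0], "fingers": -1}
    - {"translation": [0, 0, 0.05], "twist": [0, 0, 0], "fingers": -1}
    - {"translation": [0, 0, 0.05], "twist": [0, 0, 0], "fingers": -1}
    - {"translation": [0, 0, 0.05], "twist": [0, 0, 0], "fingers": -1}

```text
time: 13.02
eef_pos: [0.5134, -0.4324, 0.128]
tcp_rot: [0.423, 0.906, 0.0, -0.001]
contact_force: [-3.0, 3.1, 9.7]
opening: 0.231
finger_force: 61.5
```

arm_command:
  steps:
    - {"translation": [0, 0, -0.08], "twist": [0, 0, 0], "fingers": -1}
    - {"translation": [0, 0, -0.16], "twist": [0, 0, 0], "fingers": -1}
    - {"translation": [0, 0, -0.22], "twist": [0, 0, 0], "fingers": -1}
    - {"translation": [0.0608, 0.0509, -0.22], "twist": [0, 0, 0], "fingers": -1}
    - {"translation": [0.1216, 0.1018, -0.22], "twist": [0, 0, 0], "fingers": -1}

```text
time: 13.65
eef_pos: [0.5133, -0.3128, 0.2908]
tcp_rot: [0.424, 0.906, -0.0, 0.001]
contact_force: [0.8, -0.7, -1.8]
opening: 0.232
finger_force: 60.1
```

arm_command:
  steps:
    - {"translation": [0.0608, 0.0509, 0], "twist": [0, 0, 0], "fingers": -1}
    - {"translation": [0.1216, 0.1018, 0], "twist": [0, 0, 0], "fingers": -1}
    - {"translation": [0.1824, 0.1527, 0], "twist": [0, 0, 0], "fingers": -1}
    - {"translation": [0.2432, 0.2036, 0], "twist": [0, 0, 0], "fingers": -1}
    - {"translation": [0.304, 0.2545, 0], "twist": [0, 0, 0], "fingers": -1}

```text
time: 14.28
eef_pos: [0.513, -0.0143, 0.2901]
tcp_rot: [0.423, 0.906, 0.0, 0.0]
contact_force: [0.9, 0.2, -1.1]
opening: 0.228
finger_force: 60.0
```

arm_command:
  steps:
    - {"translation": [0.0608, 0.0509, 0], "twist": [0, 0, 0], "fingers": -1}
    - {"translation": [0.1216, 0.1018, 0], "twist": [0, 0, 0], "fingers": -1}
    - {"translation": [0.1824, 0.1527, 0], "twist": [0, 0, 0], "fingers": -1}
    - {"translation": [0.2432, 0.2036, 0], "twist": [0, 0, 0], "fingers": -1}
    - {"translation": [0.304, 0.2545, 0], "twist": [0, 0, 0], "fingers": -1}

```text
time: 14.9
eef_pos: [0.5131, 0.2832, 0.2901]
tcp_rot: [0.423, 0.906, -0.0, 0.0]
contact_force: [0.6, 0.1, -0.4]
opening: 0.233
finger_force: 60.0
```

```bash
python3 - <<'E'
from h import *
p,st=wrist("w6",("brush_stand","mug_a"))
print("stand",rimfit(p,st,(.3888,.264),z=.06,radii=(.039,),span=.01),delta([.3888,.264,.2895],st=st))
t=read_camera("top");print("L",rimfit(t,None,(.511,.383)));print("R",rimfit(t,None,(.513,-.433)))
E
```

```text
tcp [0.5131 0.2832 0.2901] t 14.9 op 0.233 F [ 0.6  0.1 -0.4]
brush_stand [([95.2, 167.1], 0.73), ([242.7, 113.9], 0.7)]
mug_a [([91.0, 309.8], 0.56)]
stand (array([0.38853288, 0.26759248]), np.float64(-11.12871089512874)) [ 0.0868 -0.1435  0.0007]
L (array([0.50111105, 0.40781221]), np.float64(-8.981844831379563))
R (array([ 0.50924381, -0.42831573]), np.float64(-13.923606188524996))
```

arm_command:
  steps:
    - {"translation": [0.03, -0.047, 0], "twist": [0, 0, 0], "fingers": -1}
    - {"translation": [0.06, -0.095, 0], "twist": [0, 0, 0], "fingers": -1}
    - {"translation": [0.0896, -0.1419, 0], "twist": [0, 0, 0], "fingers": -1}
    - {"translation": [0.0896, -0.1419, 0], "twist": [0, 0, 0], "fingers": -1}
    - {"translation": [0.0896, -0.1419, 0.05], "twist": [0, 0, 0], "fingers": -1}

```text
time: 15.72
eef_pos: [0.3915, 0.2644, 0.2563]
tcp_rot: [0.424, 0.906, 0.004, 0.004]
contact_force: [0.2, -0.4, -1.2]
opening: 0.23
finger_force: 60.0
```

arm_command:
  steps:
    - {"translation": [0, 0, 0.05], "twist": [0, 0, 0], "fingers": -1}
    - {"translation": [0, 0, 0.1], "twist": [0, 0, 0], "fingers": -1}
    - {"translation": [0, 0, 0.14], "twist": [0, 0, 0], "fingers": -1}
    - {"translation": [0, 0, 0.1625], "twist": [0, 0, 0], "fingers": -1}
    - {"translation": [0, 0, 0.1635], "twist": [0, 0, 0], "fingers": -1}

```text
time: 16.35
eef_pos: [0.389, 0.2639, 0.1295]
tcp_rot: [0.424, 0.906, -0.0, -0.0]
contact_force: [-0.4, -0.4, -1.5]
opening: 0.229
finger_force: 60.3
```

arm_command:
  steps:
    - {"translation": [0, 0, 0.001], "twist": [0, 0, 0], "fingers": -1}
    - {"translation": [0, 0, 0.001], "twist": [0, 0, 0], "fingers": -0.3}
    - {"translation": [0, 0, 0.001], "twist": [0, 0, 0], "fingers": 0.3}
    - {"translation": [0, 0, 0.001], "twist": [0, 0, 0], "fingers": 1}
    - {"translation": [0, 0, 0.001], "twist": [0, 0, 0], "fingers": 1}

```text
time: 16.98
eef_pos: [0.3886, 0.2646, 0.1294]
tcp_rot: [0.423, 0.906, 0.0, 0.0]
contact_force: [-0.3, -0.7, -0.7]
opening: 0.959
finger_force: 0.0
```

arm_command:
  steps:
    - {"translation": [0, 0, 0], "twist": [0, 0, 0], "fingers": 1}
    - {"translation": [0, 0, -0.05], "twist": [0, 0, 0], "fingers": 1}
    - {"translation": [0, 0, -0.12], "twist": [0, 0, 0], "fingers": 1}
    - {"translation": [0, 0, -0.2], "twist": [0, 0, 0], "fingers": 1}
    - {"translation": [0, 0, -0.2], "twist": [0, 0, 0], "fingers": 1}

```text
time: 17.6
eef_pos: [0.3912, 0.2656, 0.2858]
tcp_rot: [0.423, 0.906, 0.005, 0.004]
contact_force: [0.4, -0.1, -0.7]
opening: 1.001
finger_force: 0.0
```

```bash
python3 - <<'E'
from h import *
p,st=wrist("w7",("brush","brush_stand","mug_a"))
print("L",rimfit(p,st,(.511,.383)),st["opening"])
s=read_camera("side");print([(np.round(d["point"],1).tolist(),round(d["conf"],2)) for d in recognise(s,"brush")])
print("L side",rimfit(s,None,(.511,.383)))
print("R side",rimfit(s,None,(.511,-.43)))
E
```

```text
tcp [0.3912 0.2656 0.2858] t 17.6 op 1.001 F [ 0.4 -0.1 -0.7]
brush [([156.4, 249.8], 0.9), ([73.0, 462.4], 0.89)]
brush_stand [([134.6, 232.7], 0.79)]
mug_a [([141.2, 388.8], 0.79)]
L (array([0.50991522, 0.38209913]), np.float64(-9.060920592105619)) 1.0014856809355497
[([213.8, 179.8], 0.54), ([199.2, 142.2], 0.49)]
L side (array([0.4719619 , 0.36401496]), np.float64(-10.288175437323014))
R side (array([ 0.51463822, -0.43004512]), np.float64(-9.834090388595358))
```

arm_command:
  steps:
    - {"translation": [0.006, 0.06, 0], "twist": [0, 0, 0], "fingers": 0}
    - {"translation": [0.012, 0.12, 0], "twist": [0, 0, 0], "fingers": 0}
    - {"translation": [0.0175, 0.179, 0.05], "twist": [0, 0, 0], "fingers": 0}
    - {"translation": [0.0175, 0.179, 0.12], "twist": [0, 0, 0], "fingers": 0}
    - {"translation": [0.0175, 0.179, 0.17], "twist": [0, 0, 0], "fingers": 0}

```text
time: 18.52
eef_pos: [0.4815, 0.3601, 0.1468]
tcp_rot: [0.423, 0.906, -0.002, -0.002]
contact_force: [0.7, 0.1, -1.0]
opening: 0.501
finger_force: 0.0
```

```bash
python3 - <<'E'
from h import *
p,st=wrist("w8",("mug_a",));print("L",rimfit(p,st,(.5105,.383)))
e=st["eef_pos"]
cv2.imwrite("pics/v7.png",p["pixels"][:,:,::-1])
E
```

```text
tcp [0.4815 0.3601 0.1468] t 18.52 op 0.501 F [ 0.7  0.1 -1. ]
mug_a [([196.0, 300.0], 0.86), ([340.3, 207.8], 0.33)]
L (array([0.51067766, 0.38405393]), np.float64(-6.9139524324399755))
```

View pics/v7.png

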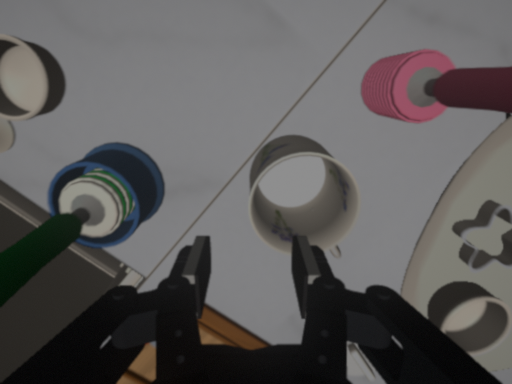

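The fingers straddle the mug's near rim (mug centre at about (303,200)), and the brush is back in its stand at left. Next I'll descend and grip.

arm_command:
  steps:
    - {"translation": [0, 0, 0.06], "twist": [0, 0, 0], "fingers": 0}
    - {"translation": [0, 0, 0.11], "twist": [0, 0, 0], "fingers": 0}
    - {"translation": [0, 0, 0.127], "twist": [0, 0, 0], "fingers": 0}
    - {"translation": [0, 0, 0.127], "twist": [0, 0, 0], "fingers": -0.5}
    - {"translation": [0, 0, 0.127], "twist": [0, 0, 0], "fingers": -1}
  grip_force: 50

```text
time: 19.25
eef_pos: [0.4844, 0.3614, 0.0588]
tcp_rot: [0.423, 0.906, 0.001, 0.001]
contact_force: [-0.6, 0.1, 1.2]
opening: 0.082
finger_force: 9.2
```

arm_command:
  steps:
    - {"translation": [0, 0, 0], "twist": [0, 0, 0], "fingers": -1}
    - {"translation": [0, 0, 0], "twist": [0, 0, 0], "fingers": -1}
    - {"translation": [0, 0, 0], "twist": [0, 0, 0], "fingers": -1}
    - {"translation": [0, 0, 0], "twist": [0, 0, 0], "fingers": -1}

```text
time: 19.75
eef_pos: [0.4844, 0.362, 0.0592]
tcp_rot: [0.423, 0.906, 0.002, 0.001]
contact_force: [-3.5, 0.2, 7.2]
opening: 0.049
finger_force: 56.9
```

arm_command:
  steps:
    - {"translation": [0, 0, -0.035], "twist": [0, 0, 0], "fingers": -1}
    - {"translation": [0, 0, -0.07], "twist": [0, 0, 0], "fingers": -1}
    - {"translation": [0, 0, -0.1], "twist": [0, 0, 0], "fingers": -1}
    - {"translation": [0, 0, -0.133], "twist": [0, 0, 0], "fingers": -1}
    - {"translation": [0, 0, -0.133], "twist": [0, 0, 0], "fingers": -1}

```text
time: 20.38
eef_pos: [0.4844, 0.3612, 0.1587]
tcp_rot: [0.423, 0.906, 0.002, 0.002]
contact_force: [-0.1, 0.1, -2.3]
opening: 0.047
finger_force: 54.1
```

```bash
python3 - <<'E'
from h import *
p,st=wrist("w9",("mug_a",));e=st["eef_pos"]
print("held centre rel",[ (rimfit(p,st,e[:2]+[.0272,.0228],z=e[2]+dz,span=.02)[0]-e[:2]).round(4) for dz in(.03,.035)],rimfit(p,st,e[:2]+[.0272,.0228],z=e[2]+.034,span=.02)[1])
overlay(p,st,[(e[:2]+[.0272,.0228],.04,e[2]+.034,(0,0,255))],"v8",100)
t=read_camera("top");np.save("pics/t9.npy",dict(p=t),allow_pickle=True);print("R",rimfit(t,None,(.511,-.43)))
E
```

```text
tcp [0.4844 0.3612 0.1587] t 20.38 op 0.047 F [-0.1  0.1 -2.3]
mug_a [([237.6, 331.8], 0.93)]
held centre rel [array([0.0305, 0.0221]), array([0.0288, 0.0233])] -6.360404220974889
R (array([ 0.50930125, -0.42831764]), np.float64(-13.814678937422157))
```

View pics/v8.png

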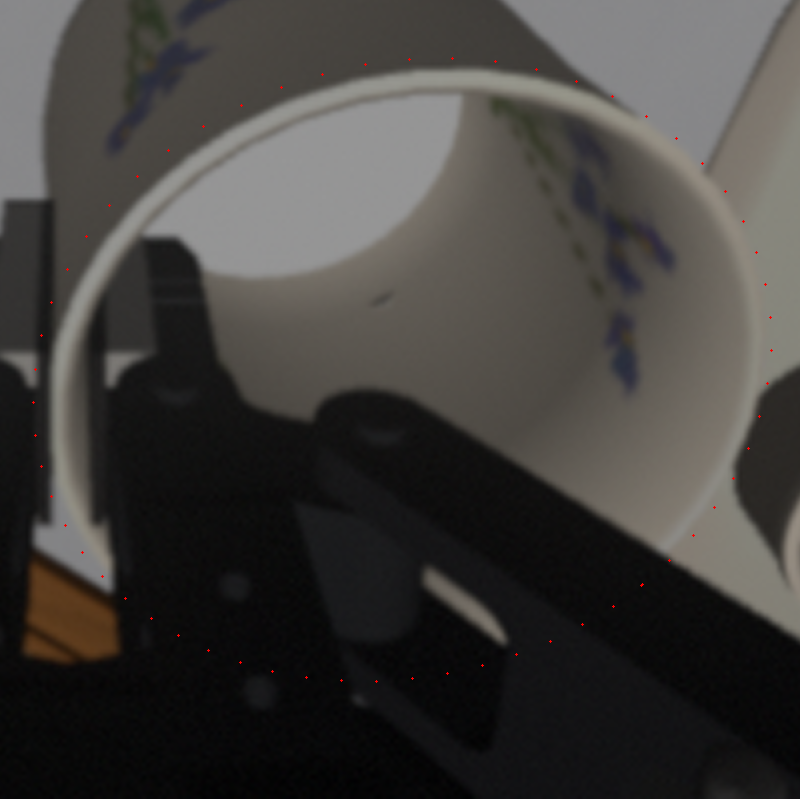

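arm_command:
  steps:
    - {"translation": [-0.065, -0.0368, 0], "twist": [0, 0, 0], "fingers": -1}
    - {"translation": [-0.13, -0.0737, 0], "twist": [0, 0, 0], "fingers": -1}
    - {"translation": [-0.195, -0.1105, 0], "twist": [0, 0, 0], "fingers": -1}
    - {"translation": [-0.26, -0.1474, 0], "twist": [0, 0, 0], "fingers": -1}
    - {"translation": [-0.325, -0.1842, 0], "twist": [0, 0, 0], "fingers": -1}

```text
time: 21.15
eef_pos: [0.5327, 0.0833, 0.1544]
tcp_rot: [0.423, 0.906, -0.001, -0.001]
contact_force: [0.5, 0.8, -1.4]
opening: 0.048
finger_force: 53.9
```

arm_command:
  steps:
    - {"translation": [-0.065, -0.0368, 0], "twist": [0, 0, 0], "fingers": -1}
    - {"translation": [-0.13, -0.0737, 0], "twist": [0, 0, 0], "fingers": -1}
    - {"translation": [-0.13, -0.0737, 0.04], "twist": [0, 0, 0], "fingers": -1}
    - {"translation": [-0.13, -0.0737, 0.08], "twist": [0, 0, 0], "fingers": -1}
    - {"translation": [-0.13, -0.0737, 0.08], "twist": [0, 0, 0], "fingers": -1}

```text
time: 21.78
eef_pos: [0.5503, -0.0246, 0.0917]
tcp_rot: [0.423, 0.906, -0.001, -0.005]
contact_force: [0.4, 1.0, -1.8]
opening: 0.049
finger_force: 53.8
```

```bash
python3 - <<'E'
from h import *
p,st=wrist("w10",("mug_a",));t=read_camera("side")
w=cv2.resize(p["pixels"][:,:,::-1],(480,360));u=cv2.resize(t["pixels"][:,:,::-1][150:285,200:320],(320,360))
cv2.imwrite("pics/v9.png",np.hstack([w,u]))
E
```

```text
tcp [ 0.5503 -0.0246  0.0917] t 21.77 op 0.049 F [ 0.4  1.  -1.8]
mug_a [([238.1, 330.7], 0.84), ([48.5, 85.9], 0.71)]
```

View pics/v9.png

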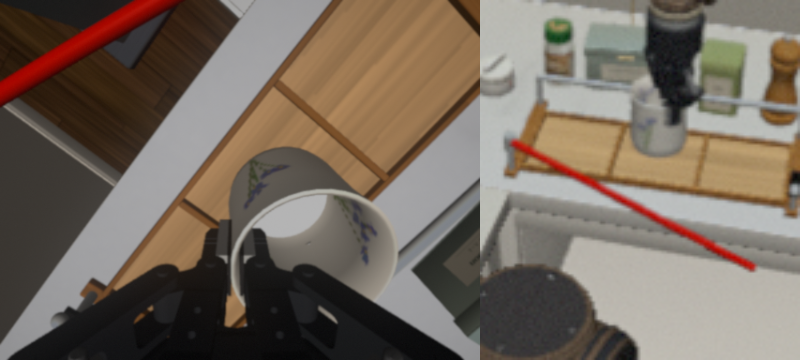

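arm_command:
  steps:
    - {"translation": [0, 0, 0.015], "twist": [0, 0, 0], "fingers": -1}
    - {"translation": [0, 0, 0.03], "twist": [0, 0, 0], "fingers": -1}
    - {"translation": [0, 0, 0.042], "twist": [0, 0, 0], "fingers": -1}
    - {"translation": [0, 0, 0.042], "twist": [0, 0, 0], "fingers": -1}

```text
time: 22.42
eef_pos: [0.5539, -0.0254, 0.0655]
tcp_rot: [0.423, 0.906, -0.0, -0.0]
contact_force: [-2.8, -0.3, 4.6]
opening: 0.048
finger_force: 55.7
```

arm_command:
  steps:
    - {"translation": [0, 0, 0.002], "twist": [0, 0, 0], "fingers": -1}
    - {"translation": [0, 0, 0.004], "twist": [0, 0, 0], "fingers": -1}
    - {"translation": [0, 0, 0.004], "twist": [0, 0, 0], "fingers": -1}

```text
time: 22.8
eef_pos: [0.5538, -0.0262, 0.0647]
tcp_rot: [0.423, 0.906, -0.001, -0.001]
contact_force: [-10.0, -1.8, 16.0]
opening: 0.046
finger_force: 61.0
```

arm_command:
  steps:
    - {"translation": [0, 0, -0.004], "twist": [0, 0, 0], "fingers": -0.7}
    - {"translation": [0, 0, -0.004], "twist": [0, 0, 0], "fingers": -0.3}
    - {"translation": [0, 0, -0.004], "twist": [0, 0, 0], "fingers": 0}
    - {"translation": [0, 0, -0.004], "twist": [0, 0, 0], "fingers": 0}
    - {"translation": [0, 0, -0.004], "twist": [0, 0, 0], "fingers": 0}

```text
time: 23.42
eef_pos: [0.5537, -0.025, 0.0644]
tcp_rot: [0.423, 0.906, -0.0, -0.0]
contact_force: [-0.8, 0.8, -0.8]
opening: 0.501
finger_force: 0.0
```

arm_command:
  steps:
    - {"translation": [0, 0, -0.05], "twist": [0, 0, 0], "fingers": 0}
    - {"translation": [0, 0, -0.12], "twist": [0, 0, 0], "fingers": 0}
    - {"translation": [0, 0, -0.2], "twist": [0, 0, 0], "fingers": 0}
    - {"translation": [-0.0608, -0.0509, -0.26], "twist": [0, 0, 0], "fingers": 0}
    - {"translation": [-0.1216, -0.1018, -0.26], "twist": [0, 0, 0], "fingers": 0}

```text
time: 24.05
eef_pos: [0.5556, -0.138, 0.2639]
tcp_rot: [0.422, 0.907, 0.0, 0.004]
contact_force: [0.5, -1.0, -0.8]
opening: 0.501
finger_force: 0.0
```

```bash
python3 - <<'E'
from h import *
p,st=wrist("w11",("mug_a",));
t=read_camera("top");print([(np.round(d["point"],1).tolist(),round(d["conf"],2)) for d in recognise(t,"mug_a")])
print("R top",rimfit(t,None,(.511,-.43)))
print("wrist R",rimfit(p,st,(.513,-.433)),proj(p,[.513,-.433,.09],st))
print("wrist M",rimfit(p,st,(.582,-.003),z=.095),proj(p,[.582,-.003,.095],st))
E
```

```text
tcp [ 0.5556 -0.138   0.2639] t 24.05 op 0.501 F [ 0.5 -1.  -0.8]
mug_a [([280.8, 87.7], 0.85), ([81.0, 355.6], 0.82)]
[([190.7, 260.0], 0.66), ([215.0, 394.2], 0.58)]
R top (array([ 0.50932224, -0.42904162]), np.float64(-13.64353828059874))
wrist R (array([ 0.5090973 , -0.43471215]), np.float64(-6.441346375653903)) [310.26938036  80.92828245]
wrist M (array([ 0.58070062, -0.00473261]), np.float64(-8.483828321661665)) [ 79.12512166 360.07011987]
```

arm_command:
  steps:
    - {"translation": [-0.0432, -0.056, 0], "twist": [0, 0, 0], "fingers": 0}
    - {"translation": [-0.0863, -0.1121, 0], "twist": [0, 0, 0], "fingers": 0}
    - {"translation": [-0.1295, -0.1681, 0], "twist": [0, 0, 0], "fingers": 0}
    - {"translation": [-0.1727, -0.2242, 0], "twist": [0, 0, 0], "fingers": 0}
    - {"translation": [-0.2158, -0.2802, 0], "twist": [0, 0, 0], "fingers": 0}

```text
time: 24.88
eef_pos: [0.4967, -0.3956, 0.2578]
tcp_rot: [0.422, 0.907, 0.001, -0.001]
contact_force: [0.4, -0.6, 0.0]
opening: 0.502
finger_force: 0.0
```

arm_command:
  steps:
    - {"translation": [-0.0432, -0.0561, 0], "twist": [0, 0, 0], "fingers": 0}
    - {"translation": [-0.0432, -0.0561, 0.05], "twist": [0, 0, 0], "fingers": 0}
    - {"translation": [-0.0432, -0.0561, 0.1], "twist": [0, 0, 0], "fingers": 0}
    - {"translation": [-0.0432, -0.0561, 0.144], "twist": [0, 0, 0], "fingers": 0}
    - {"translation": [-0.0432, -0.0561, 0.144], "twist": [0, 0, 0], "fingers": 0}

```text
time: 25.5
eef_pos: [0.4841, -0.4443, 0.146]
tcp_rot: [0.422, 0.906, 0.002, -0.004]
contact_force: [-0.4, -0.7, 0.5]
opening: 0.496
finger_force: 0.0
```

```bash
python3 - <<'E'
from h import *
p,st=wrist("w12",("mug_a",));c,f=rimfit(p,st,(.512,-.433));print(c,f,proj(p,[*c,.09],st))
cv2.imwrite("pics/v10.png",p["pixels"][:,:,::-1])
E
```

```text
tcp [ 0.4841 -0.4443  0.146 ] t 25.5 op 0.496 F [-0.4 -0.7  0.5]
mug_a [([204.1, 283.6], 0.65)]
[ 0.5105201 -0.4333495] -8.552869075698956 [217.63811667 288.91755041]
```

View pics/v10.png

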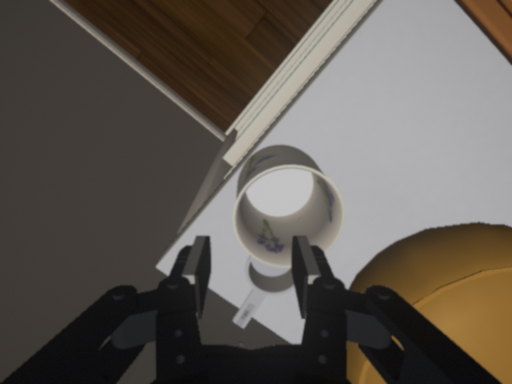

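arm_command:
  steps:
    - {"translation": [-0.0114, -0.0099, 0], "twist": [0, 0, 0], "fingers": 0}
    - {"translation": [-0.0114, -0.0099, 0], "twist": [0, 0, 0], "fingers": 0}
    - {"translation": [-0.0114, -0.0099, 0], "twist": [0, 0, 0], "fingers": 0}

```text
time: 25.98
eef_pos: [0.4851, -0.4599, 0.152]
tcp_rot: [0.423, 0.906, -0.0, 0.001]
contact_force: [0.5, -0.3, -0.8]
opening: 0.497
finger_force: 0.0
```

```bash
python3 - <<'E'
from h import *
p,st=wrist("w13",("mug_a",));c,f=rimfit(p,st,(.5115,-.433),span=.015);print(c,f,proj(p,[*c,.09],st),st["qpos"])
E
```

```text
tcp [ 0.4851 -0.4599  0.152 ] t 25.98 op 0.497 F [ 0.5 -0.3 -0.8]
mug_a [([187.7, 298.7], 0.81)]
[ 0.51030967 -0.43293886] -8.575272353624126 [196.86560495 301.69627131] [-9.10300262e-01  3.40984740e-01  1.65807678e+00  1.00448443e-04
  1.14095420e+00 -1.60691772e+00]
```

arm_command:
  steps:
    - {"translation": [0.004, 0, 0.03], "twist": [0, 0, 0], "fingers": 0}
    - {"translation": [0.004, 0, 0.08], "twist": [0, 0, 0], "fingers": 0}
    - {"translation": [0.004, 0, 0.125], "twist": [0, 0, 0], "fingers": 0}
    - {"translation": [0.004, 0, 0.125], "twist": [0, 0, 0], "fingers": -0.5}
    - {"translation": [0.004, 0, 0.125], "twist": [0, 0, 0], "fingers": -1}

```text
time: 26.7
eef_pos: [0.4835, -0.4577, 0.0586]
tcp_rot: [0.423, 0.906, -0.0, 0.001]
contact_force: [-3.3, -2.5, 2.6]
opening: 0.08
finger_force: 5.9
```

arm_command:
  steps:
    - {"translation": [0, 0, 0], "twist": [0, 0, 0], "fingers": -1}
    - {"translation": [0, 0, 0], "twist": [0, 0, 0], "fingers": -1}
    - {"translation": [0, 0, 0], "twist": [0, 0, 0], "fingers": -1}
    - {"translation": [0, 0, 0], "twist": [0, 0, 0], "fingers": -1}

```text
time: 27.2
eef_pos: [0.4836, -0.458, 0.0592]
tcp_rot: [0.423, 0.906, -0.001, 0.001]
contact_force: [-1.8, 1.2, 5.8]
opening: 0.051
finger_force: 55.1
```

arm_command:
  steps:
    - {"translation": [0, 0, -0.035], "twist": [0, 0, 0], "fingers": -1}
    - {"translation": [0, 0, -0.07], "twist": [0, 0, 0], "fingers": -1}
    - {"translation": [0, 0, -0.1], "twist": [0, 0, 0], "fingers": -1}
    - {"translation": [0, 0, -0.133], "twist": [0, 0, 0], "fingers": -1}
    - {"translation": [0, 0, -0.133], "twist": [0, 0, 0], "fingers": -1}

```text
time: 27.82
eef_pos: [0.4839, -0.4583, 0.1596]
tcp_rot: [0.423, 0.906, -0.001, 0.002]
contact_force: [-0.7, -0.3, -2.2]
opening: 0.043
finger_force: 50.3
```

```bash
python3 - <<'E'
from h import *
p,st=wrist("w14",("mug_a",));e=st["eef_pos"]
c,f=rimfit(p,st,e[:2]+[.0285,.0225],z=e[2]+.033,span=.015);print((c-e[:2]),f)
tgt=np.array([.586,-.128])
print(delta([*(tgt-(c-e[:2])),e[2]],st=st),delta([*(tgt-[.0285,.0225]),e[2]],st=st))
E
```

```text
tcp [ 0.4839 -0.4583  0.1596] t 27.82 op 0.043 F [-0.7 -0.3 -2.2]
mug_a [([234.1, 332.0], 0.89), ([14.2, 496.3], 0.6)]
[0.02916218 0.02268177] -9.33659696829608
[ 0.252   0.3379 -0.0016] [ 0.2516  0.3387 -0.0016]
```

arm_command:
  steps:
    - {"translation": [0.036, 0.0484, 0], "twist": [0, 0, 0], "fingers": -1}
    - {"translation": [0.072, 0.0968, 0], "twist": [0, 0, 0], "fingers": -1}
    - {"translation": [0.108, 0.145, 0], "twist": [0, 0, 0], "fingers": -1}
    - {"translation": [0.144, 0.1935, 0], "twist": [0, 0, 0], "fingers": -1}
    - {"translation": [0.18, 0.242, 0], "twist": [0, 0, 0], "fingers": -1}

```text
time: 28.55
eef_pos: [0.5346, -0.2349, 0.1547]
tcp_rot: [0.423, 0.906, 0.0, -0.002]
contact_force: [0.1, -0.5, -2.1]
opening: 0.051
finger_force: 50.3
```

arm_command:
  steps:
    - {"translation": [0.036, 0.0484, 0], "twist": [0, 0, 0], "fingers": -1}
    - {"translation": [0.0716, 0.0965, 0], "twist": [0, 0, 0], "fingers": -1}
    - {"translation": [0.0716, 0.0965, 0.04], "twist": [0, 0, 0], "fingers": -1}
    - {"translation": [0.0716, 0.0965, 0.08], "twist": [0, 0, 0], "fingers": -1}
    - {"translation": [0.0716, 0.0965, 0.08], "twist": [0, 0, 0], "fingers": -1}

```text
time: 29.18
eef_pos: [0.5531, -0.1476, 0.0922]
tcp_rot: [0.423, 0.906, -0.0, -0.005]
contact_force: [0.4, 0.1, -2.1]
opening: 0.054
finger_force: 50.3
```

```bash
python3 - <<'E'
from h import *
p,st=wrist("w15",("mug_a",));t=read_camera("side")
print(delta([.5575,-.1505,.0647],st=st))
w=cv2.resize(p["pixels"][:,:,::-1],(480,360));u=cv2.resize(t["pixels"][:,:,::-1][150:285,220:340],(320,360))
cv2.imwrite("pics/v11.png",np.hstack([w,u]))
E
```

```text
tcp [ 0.5531 -0.1476  0.0922] t 29.18 op 0.054 F [ 0.4  0.1 -2.1]
mug_a [([235.2, 332.5], 0.82), ([77.2, 449.1], 0.57)]
[-0.0071  0.0022  0.0366]
```

View pics/v11.png

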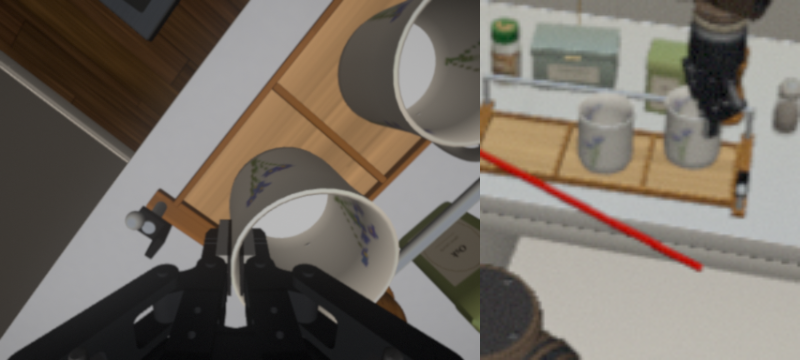

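arm_command:
  steps:
    - {"translation": [0, 0, 0.015], "twist": [0, 0, 0], "fingers": -1}
    - {"translation": [0, 0, 0.03], "twist": [0, 0, 0], "fingers": -1}
    - {"translation": [0, 0, 0.042], "twist": [0, 0, 0], "fingers": -1}
    - {"translation": [0, 0, 0.044], "twist": [0, 0, 0], "fingers": -1}
    - {"translation": [0, 0, 0.044], "twist": [0, 0, 0], "fingers": -1}

```text
time: 29.95
eef_pos: [0.5565, -0.1499, 0.065]
tcp_rot: [0.423, 0.906, -0.0, -0.0]
contact_force: [-4.7, -1.1, 4.9]
opening: 0.048
finger_force: 52.7
```

arm_command:
  steps:
    - {"translation": [0, 0, -0.003], "twist": [0, 0, 0], "fingers": -0.7}
    - {"translation": [0, 0, -0.003], "twist": [0, 0, 0], "fingers": -0.3}
    - {"translation": [0, 0, -0.003], "twist": [0, 0, 0], "fingers": -0.2}
    - {"translation": [0, 0, -0.003], "twist": [0, 0, 0], "fingers": -0.2}
    - {"translation": [0, 0, -0.003], "twist": [0, 0, 0], "fingers": -0.2}

```text
time: 30.58
eef_pos: [0.5564, -0.1493, 0.0661]
tcp_rot: [0.423, 0.906, 0.0, -0.0]
contact_force: [0.5, 0.1, -0.4]
opening: 0.4
finger_force: 0.0
```

arm_command:
  steps:
    - {"translation": [0, 0, -0.05], "twist": [0, 0, 0], "fingers": -0.2}
    - {"translation": [0, 0, -0.12], "twist": [0, 0, 0], "fingers": -0.2}
    - {"translation": [0, 0, -0.2], "twist": [0, 0, 0], "fingers": -0.2}
    - {"translation": [0, 0, -0.2], "twist": [0, 0, 0], "fingers": -1}
    - {"translation": [0, 0, -0.2], "twist": [0, 0, 0], "fingers": -1}

```text
time: 31.2
eef_pos: [0.5563, -0.1492, 0.2159]
tcp_rot: [0.423, 0.906, 0.0, -0.0]
contact_force: [-0.9, -0.4, -1.1]
opening: 0.004
finger_force: 0.0
```

```bash
python3 - <<'E'
from h import *
p,st=wrist("w16",("mug_a",));e=st["eef_pos"]
print("mugR",rimfit(p,st,(.586,-.128),z=.095,span=.02))
t=read_camera("top");a=t["pixels"].astype(int)
red=((a[:,:,0]-a[:,:,1:].max(2))>70);red=cv2.morphologyEx(red.astype(np.uint8),cv2.MORPH_OPEN,np.ones((2,2)))
n,l,s_,_=cv2.connectedComponentsWithStats(red);k=1+s_[1:,4].argmax();ys,xs=np.where(l==k)
P=np.array([onz(t,(y,x),.063)[:2] for y,x in zip(ys,xs)]);v=np.linalg.svd(P-P.mean(0))[2][0];q=(P-P.mean(0))@v
print("ends",P.mean(0)+v*q.min(),P.mean(0)+v*q.max(),"ang",np.arctan(v[0]/v[1]),len(ys))
H=np.array([.508,.192]);X=e.copy()
R=Ro.from_quat(st["tcp_rot"])
for ph,s,off,z in[(.434,.12,.034,.25),(.434,.12,.034,.045),(.3,.14,.022,.045),(.2,.18,.022,.045),(.1,.25,.022,.045),(.03,.3,.022,.045),(-.03,.3,.022,.045)]:
    w=np.r_[H+s*np.array([-np.sin(ph),-np.cos(ph)])+off*np.array([-np.cos(ph),np.sin(ph)]),z]
    print(ph,w.round(4),np.round(R.inv().apply(w-X)/.75,4),round(np.hypot(*w[:2]),3))
E
```

```text
tcp [ 0.5563 -0.1492  0.2159] t 31.2 op 0.004 F [-0.9 -0.4 -1.1]
mug_a [([71.1, 384.8], 0.67), ([175.5, 289.4], 0.65)]
mugR (array([ 0.58357773, -0.12947341]), np.float64(-10.563073618000116))
ends [0.49981123 0.18359171] [ 0.39194714 -0.05155342] ang 0.43007584466901944 289
0.434 [0.4267 0.0974 0.25  ] [ 0.363   0.0786 -0.0454] 0.438
0.434 [0.4267 0.0974 0.045 ] [0.363  0.0786 0.228 ] 0.438
0.3 [0.4456 0.0648 0.045 ] [0.3134 0.07   0.228 ] 0.45
0.2 [0.4507 0.02   0.045 ] [0.2633 0.0369 0.228 ] 0.451
0.1 [ 0.4612 -0.0546  0.045 ] [ 0.1781 -0.0162  0.228 ] 0.464
0.03 [ 0.477  -0.1072  0.045 ] [ 0.1107 -0.0451  0.2279] 0.489
-0.03 [ 0.495  -0.1085  0.045 ] [ 0.094  -0.0278  0.2279] 0.507
```

arm_command:
  steps:
    - {"translation": [0.07, 0.015, 0], "twist": [0, 0, 0], "fingers": -1}
    - {"translation": [0.14, 0.03, 0], "twist": [0, 0, 0], "fingers": -1}
    - {"translation": [0.215, 0.047, 0], "twist": [0, 0, 0], "fingers": -1}
    - {"translation": [0.29, 0.063, 0], "twist": [0, 0, 0], "fingers": -1}
    - {"translation": [0.363, 0.0786, 0], "twist": [0, 0, 0], "fingers": -1}

```text
time: 31.98
eef_pos: [0.4251, 0.0987, 0.2146]
tcp_rot: [0.423, 0.906, -0.0, -0.001]
contact_force: [0.1, 0.8, 0.6]
opening: 0.001
finger_force: 0.0
```

arm_command:
  steps:
    - {"translation": [0, 0, 0], "twist": [0, 0, 0], "fingers": -1}
    - {"translation": [0, 0, 0.06], "twist": [0, 0, 0], "fingers": -1}
    - {"translation": [0, 0, 0.11], "twist": [0, 0, 0], "fingers": -1}
    - {"translation": [0, 0, 0.15], "twist": [0, 0, 0], "fingers": -1}
    - {"translation": [0, 0, 0.15], "twist": [0, 0, 0], "fingers": -1}

```text
time: 32.6
eef_pos: [0.4245, 0.0965, 0.1004]
tcp_rot: [0.424, 0.906, -0.002, -0.004]
contact_force: [-0.2, 0.4, 1.0]
opening: 0.001
finger_force: 0.0
```

```bash
python3 - <<'E'
from h import *
p,st=wrist("w17",());print(delta([.4267,.0974,.045],st=st))
s=read_camera("side");u=s["pixels"][:,:,::-1][170:270,200:330]
cv2.imwrite("pics/v12.png",np.hstack([cv2.resize(p["pixels"][:,:,::-1],(400,300)),cv2.resize(u,(400,300))]))
E
```

```text
tcp [0.4245 0.0965 0.1004] t 32.6 op 0.001 F [-0.2  0.4  1. ]
[-0.0014  0.0035  0.0738]
```

View pics/v12.png

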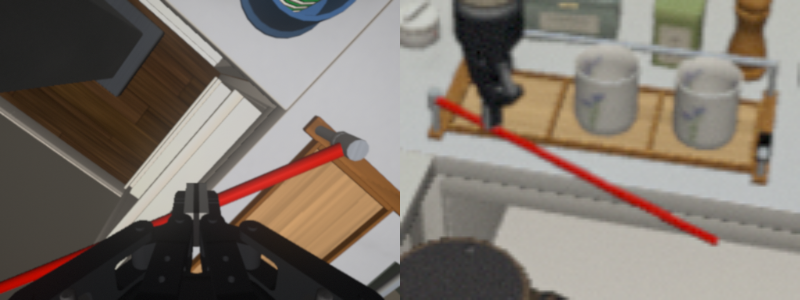

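```bash
python3 - <<'E'
from h import *
d=np.load("pics/w17.npy",allow_pickle=True).item();p,st=d["p"],d["st"]
a=p["pixels"].astype(int);red=(a[:,:,0]-a[:,:,1:].max(2))>50;ys,xs=np.where(red)
P=np.array([onz(p,(y,x),.066,st)[:2] for y,x in zip(ys,xs)])
c=np.polyfit(P[:,1],P[:,0],1);print("bar x =",c,"range y",P[:,1].min(),P[:,1].max(),"angle",np.arctan(c[0]))
for y in(.19,.0965):print(y,np.polyval(c,y))
r=P[:,0]-np.polyval(c,P[:,1]);print(r.min(),r.max())
e=st["eef_pos"];print("signed dist of tcp outside bar",(np.polyval(c,e[1])-e[0])*np.cos(np.arctan(c[0])))
E
```

```text
bar x = [0.46354558 0.4165307 ] range y -0.1472947065617172 0.18868960022517306 angle 0.4340611612067499
0.19 0.504604364675742
0.0965 0.4612628528401558
-0.018290773566547958 0.035363536759880465
signed dist of tcp outside bar 0.03337574467518756
```

arm_command:
  steps:
    - {"translation": [0, 0, 0.03], "twist": [0, 0, 0], "fingers": -1}
    - {"translation": [0, 0, 0.06], "twist": [0, 0, 0], "fingers": -1}
    - {"translation": [0, 0, 0.077], "twist": [0, 0, 0], "fingers": -1}
    - {"translation": [0, 0, 0.077], "twist": [0, 0, 0], "fingers": -1}

```text
time: 33.2
eef_pos: [0.4271, 0.0971, 0.0461]
tcp_rot: [0.423, 0.906, -0.0, -0.0]
contact_force: [-0.3, 0.6, -0.8]
opening: -0.003
finger_force: 0.0
```

```bash
python3 - <<'E'
from h import *
st=get_state();e=st["eef_pos"];print(e,st["contact_force"])
H=np.array([.5065,.192])
for ph,s,off in[(.434,.12,.022),(.36,.13,.022),(.28,.15,.022),(.2,.18,.022),(.15,.22,.022),(.1,.25,.022),(.05,.28,.022),(.0,.3,.022),(-.03,.3,.022)]:
    w=np.r_[H+s*np.array([-np.sin(ph),-np.cos(ph)])+off*np.array([-np.cos(ph),np.sin(ph)]),e[2]]
    print(ph,w.round(4),delta(w,st=st))
E
```

```text
[0.42712799 0.09713927 0.046096  ] [-0.25789411  0.61546864 -0.81588786]
0.434 [0.4361 0.0924 0.0461] [-0.0125  0.0051 -0.    ]
0.36 [0.4401 0.0781 0.0461] [-0.0306 -0.003  -0.    ]
0.28 [0.4439 0.0539 0.0461] [-0.0585 -0.0198 -0.    ]
0.2 [0.4492 0.02   0.0461] [-0.0978 -0.0435 -0.    ]
0.15 [ 0.4519 -0.0222  0.0461] [-0.1432 -0.0769 -0.    ]
0.1 [ 0.4597 -0.0546  0.0461] [-0.1829 -0.0966 -0.    ]
0.05 [ 0.4705 -0.0866  0.0461] [-0.225  -0.1128 -0.    ]
0.0 [ 0.4845 -0.108   0.0461] [-0.2588 -0.1169 -0.    ]
-0.03 [ 0.4935 -0.1085  0.0461] [-0.2671 -0.1081 -0.    ]
```

arm_command:
  steps:
    - {"translation": [-0.0125, 0.0051, 0], "twist": [0, 0, 0], "fingers": -1}
    - {"translation": [-0.0306, -0.003, 0], "twist": [0, 0, 0], "fingers": -1}
    - {"translation": [-0.0585, -0.0198, 0], "twist": [0, 0, 0], "fingers": -1}
    - {"translation": [-0.0978, -0.0435, 0], "twist": [0, 0, 0], "fingers": -1}
    - {"translation": [-0.1432, -0.0769, 0], "twist": [0, 0, 0], "fingers": -1}

```text
time: 33.83
eef_pos: [0.4524, -0.0239, 0.0467]
tcp_rot: [0.423, 0.906, 0.0, 0.001]
contact_force: [0.7, 0.7, -0.5]
opening: -0.002
finger_force: 0.2
```

arm_command:
  steps:
    - {"translation": [-0.0397, -0.0197, 0], "twist": [0, 0, 0], "fingers": -1}
    - {"translation": [-0.0818, -0.0359, 0], "twist": [0, 0, 0], "fingers": -1}
    - {"translation": [-0.1156, -0.04, 0], "twist": [0, 0, 0], "fingers": -1}
    - {"translation": [-0.1156, -0.04, 0], "twist": [0, 0, 0], "fingers": -1}

```text
time: 34.33
eef_pos: [0.4855, -0.1103, 0.0469]
tcp_rot: [0.424, 0.905, -0.0, 0.001]
contact_force: [-0.7, -0.4, 0.8]
opening: 0.002
finger_force: 0.0
```

```bash
cat >> h.py <<'E'
def bar(p,st=None,th=50):
    a=p["pixels"].astype(int);red=(a[:,:,0]-a[:,:,1:].max(2))>th
    n,l,s,_=cv2.connectedComponentsWithStats(red.astype(np.uint8));ok=np.isin(l,[i for i in range(1,n) if s[i,4]>25])
    ys,xs=np.where(ok);P=np.array([onz(p,(y,x),.064,st)[:2] for y,x in zip(ys,xs)])
    P=P[(P[:,1]<.21)&(P[:,1]>-.24)]
    c=np.polyfit(P[:,1],P[:,0],1);return c,P[:,1].min(),P[:,1].max()
E
python3 - <<'E'
from h import *
p,st=wrist("w18",());print("wrist",bar(p,st));print("side",bar(read_camera("side")));print("top",bar(read_camera("top")))
E
```

```text
tcp [ 0.4855 -0.1103  0.0469] t 34.33 op 0.002 F [-0.7 -0.4  0.8]
wrist (array([-0.01664258,  0.50678869]), np.float64(-0.1505426140617629), np.float64(0.030370595359832678))
side (array([-0.00969748,  0.5078299 ]), np.float64(-0.20977464415900293), np.float64(0.18602441919161067))
top (array([-0.0098484 ,  0.50911019]), np.float64(-0.0660911687876053), np.float64(0.185171938642321))
```

arm_command:
  steps:
    - {"translation": [-0.021, -0.012, 0], "twist": [0, 0, 0], "fingers": -1}
    - {"translation": [-0.026, -0.007, 0], "twist": [0, 0, 0], "fingers": -1}
    - {"translation": [-0.031, -0.001, 0], "twist": [0, 0, 0], "fingers": -1}
    - {"translation": [-0.031, -0.001, 0], "twist": [0, 0, 0], "fingers": -1}

```text
time: 34.98
eef_pos: [0.4953, -0.1266, 0.0455]
tcp_rot: [0.422, 0.907, -0.003, -0.005]
contact_force: [-12.7, -4.5, 8.0]
opening: -0.001
finger_force: 6.3
```

```bash
python3 - <<'E'
from h import *
p,st=wrist("w19",());print("wrist",bar(p,st));print("side",bar(read_camera("side")));print("top",bar(read_camera("top")))
E
```

```text
tcp [ 0.4953 -0.1266  0.0455] t 34.98 op -0.001 F [-12.7  -4.5   8. ]
wrist (array([-0.03605321,  0.51031504]), np.float64(-0.16123159710603918), np.float64(0.016888080348075818))
side (array([-0.02705078,  0.51130503]), np.float64(-0.20921758389291356), np.float64(0.18421276428191008))
top (array([-0.02136037,  0.5122152 ]), np.float64(-0.08469415466149795), np.float64(0.185171938642321))
```

arm_command:
  steps:
    - {"translation": [-0.0035, 0.004, 0], "twist": [0, 0, 0], "fingers": -1}
    - {"translation": [-0.007, 0.008, 0], "twist": [0, 0, 0], "fingers": -1}
    - {"translation": [-0.0105, 0.0125, 0], "twist": [0, 0, 0], "fingers": -1}
    - {"translation": [-0.0105, 0.0125, 0], "twist": [0, 0, 0], "fingers": -1}

```text
time: 35.62
eef_pos: [0.4974, -0.1264, 0.0448]
tcp_rot: [0.419, 0.908, -0.008, -0.019]
contact_force: [-43.3, -8.9, 30.3]
opening: -0.002
finger_force: 22.5
```

```bash
python3 - <<'E'
from h import *
p,st=wrist("w20",());print("wrist",bar(p,st));s=read_camera("side");print("side",bar(s));print("top",bar(read_camera("top")))
E
```

```text
tcp [ 0.4974 -0.1264  0.0448] t 35.62 op -0.002 F [-43.3  -8.9  30.3]
wrist (array([-0.0377929 ,  0.51080032]), np.float64(-0.15847387333273627), np.float64(0.017341833750038865))
side (array([-0.02783542,  0.51165563]), np.float64(-0.20921758389291356), np.float64(0.18421276428191008))
top (array([-0.0286844 ,  0.51327608]), np.float64(-0.08155747050004937), np.float64(0.185171938642321))
```

arm_command:
  steps:
    - {"translation": [0.01, -0.012, 0], "twist": [0, 0, 0], "fingers": -1}
    - {"translation": [0.03, -0.036, 0], "twist": [0, 0, 0], "fingers": -1}
    - {"translation": [0.03, -0.036, -0.06], "twist": [0, 0, 0], "fingers": -1}
    - {"translation": [0.03, -0.036, -0.14], "twist": [0, 0, 0], "fingers": -1}
    - {"translation": [0.03, -0.036, -0.22], "twist": [0, 0, 0], "fingers": -1}

```text
time: 36.4
eef_pos: [0.4757, -0.1258, 0.2126]
tcp_rot: [0.423, 0.906, 0.0, -0.0]
contact_force: [0.7, -0.6, 0.1]
opening: -0.001
finger_force: 0.0
```

arm_command:
  steps:
    - {"translation": [0, 0, 0], "twist": [0, 0, 0], "fingers": -1}
    - {"translation": [0, 0, -0.05], "twist": [0, 0, 0], "fingers": -1}
    - {"translation": [0, 0, -0.1], "twist": [0, 0, 0], "fingers": -1}
    - {"translation": [0, 0, -0.1], "twist": [0, 0, 0], "fingers": -1}
    - {"translation": [0, 0, -0.1], "twist": [0, 0, 0], "fingers": -1}

```text
time: 37.02
eef_pos: [0.4753, -0.1258, 0.2842]
tcp_rot: [0.423, 0.906, 0.0, -0.001]
contact_force: [-0.1, 0.8, -1.2]
opening: -0.001
finger_force: 0.0
```

```bash
python3 - <<'E'
from h import *
p,st=wrist("w21",("mug_a","brush"));print("wrist",bar(p,st));s=read_camera("side");print("side",bar(s));t=read_camera("top");print("top",bar(t))
u=s["pixels"][:,:,::-1][130:280,120:360];cv2.imwrite("pics/v13.png",np.vstack([cv2.resize(u,(480,300)),cv2.resize(p["pixels"][:,:,::-1],(400,300))[:, :400] if 0 else cv2.resize(p["pixels"][:,:,::-1],(480,300))]))
E
```

```text
tcp [ 0.4753 -0.1258  0.2842] t 37.02 op -0.001 F [-0.1  0.8 -1.2]
mug_a [([210.0, 314.1], 0.86), ([136.6, 387.0], 0.62)]
brush [([95.5, 399.7], 0.61)]
wrist (array([-0.02504667,  0.51108375]), np.float64(-0.21064365706439275), np.float64(0.1283697748192007))
side (array([-0.02547048,  0.51115271]), np.float64(-0.20921758389291356), np.float64(0.18602441919161067))
top (array([-0.02171556,  0.51201695]), np.float64(-0.11577497465176977), np.float64(0.185171938642321))
```

View pics/v13.png

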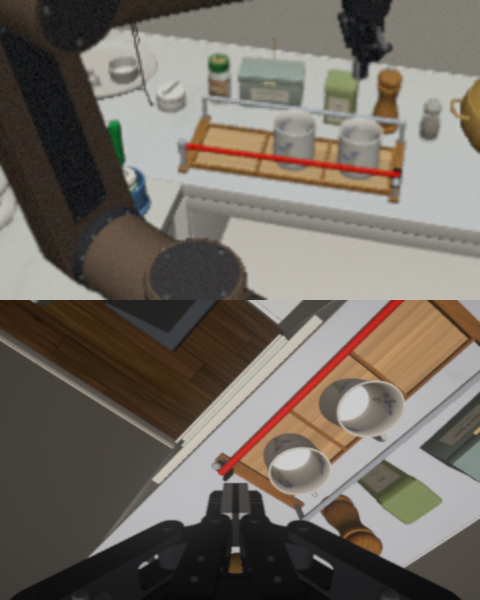

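The side and wrist views show both mugs upright in the middle and right pockets. The keeper bar lies along the tray with its end in the catch, and the brush stands in the blue stand. Handing in now.

```bash
python3 -c "
from plant import sign_off
print(sign_off())"
```

```text
the job is handed in; nothing more can be done
None
```

I brushed both mugs present, left then right, stood the brush back in its blue stand, set the mugs in the middle and right pockets, swung the keeper bar to its stop, and handed the job in at about 37 s; no verdict was returned.

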